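Brake the specimen carriage, load a cup, release the brake

TASK

Push the brake lever of the specimen carriage down until it latches and stays down by itself, then set the loose capped specimen cup upright and fully home in the carriage's empty seat (place it, do not drop it), and then flick the lever up again so that the brake is fully released. Push the lever down gently, by feel, with no more than about 40 N on it (squeezing included) until the cup is in; leave the carriage about where it stands (within 3 cm), and do not shove the other things on the desk.

Things in the scene. Friction and masses are not known exactly. Their poses are not given: they have to be found in the camera images.
- track: Fixed aluminium track on the desk, 110 x 420 mm, on which the carriage rolls. Origin: centre of its underside; x points away from the lever side, y along the track, z up. 90 to 120 mm on its -x side, under the lever, runs a keeper rail with the lever's catch (290 mm long, its top 35 to 52 mm above the desk; its height differs from start to start).
- roll (a joint): Travel of the carriage along the track's +y from mid-track, m, -0.07 to 0.07; it rolls freely while the brake is off. White deck 84 x 250 mm, top 55 mm above the desk, with three cup places 80 mm apart along y: the middle and the -y one hold fixed capped cups like the loose one (tops 124 mm above the desk), the +y one is empty.
- brake (a joint): Lever angle, rad: 0 = fully up (released), growing downward; a spring lifts it to 0 unless latched. It latches at an angle not known beforehand, 0.25 to 0.6, by snapping past a sprung catch: 8 to 24 N down on the bar takes it through, and soon after comes a firm stop where force climbs steeply. Latched, it stays by itself just above that stop; 3 to 16 N up on the bar snaps it free.
- lever: Bare steel brake lever on the middle of the carriage's -x side, an arm 22 mm wide that points towards the robot and ends in the cross bar. Origin: on its hinge axis, which runs along the track's y, 41 mm above the desk. With the brake at 0 its axes are parallel to the track's; pushing down turns it by the brake angle about -y.
- bar (a point): Centre of the white round cross bar at the lever's free end: 16 mm diameter, 40 mm long along the track's y, free to turn on its pin, 111 mm from the hinge axis. With the brake at 0 it is 98 mm from the hinge along the track's -x and 53 mm above it; at 0.35 rad 110 mm and 16 mm. Over 50 mm of free space beyond each end of it, 25 mm below it.
- seat (a point): Centre of the floor of the empty seat, a round recess 50 mm wide (chamfered mouth) and 9 mm deep in the deck, 46 mm above the desk.
- cup_center (a point): Centre of the loose capped specimen cup (clear cup with white lid, standing upright on the desk, to the left or right of the track), half-way up: 70 mm tall, foot 44 mm across, 47 mm at this height, lid 52 mm across and 14 mm tall; about 60 g. Home in the seat, this point is 35 mm above the seat's floor.
- reagent_bottle: Bystander: amber bottle 48 mm across, 100 mm tall, on the other side of the track from the cup. Origin under its centre.
- spare_lid_a: Bystander: loose white lid, 52 mm across, 12 mm thick, flat on the desk. Origin under its centre.
- spare_lid_b: Bystander: another such lid.
- open_cup: Bystander: clear open cup without a lid, 56 mm across, 65 mm tall. Origin under its centre.
- sanitiser: Bystander: white bottle 60 mm across, 150 mm tall. Origin under its centre.
- marker_pen: Bystander: black marker pen, 120 x 13 x 13 mm. Origin under its centre.
Not all that is in view belongs to the job. Leave any blue or turquoise look-alike of the part that bears cup_center alone.

How it is judged:
By the outcome, as a careful person would: the job done as asked, in the order asked, and still so for the second after the job is handed in, with the robot touching nothing.
It also fails if it takes over 72 s, if anything falls off the work surface, if the arm or the gripper's body presses on something with over 40 N, if the wrist force passes 120 N, or if a joint passes its speed limit or range.

ROBOT

A 6-joint arm with a two-finger parallel gripper is mounted at the origin on the work surface. World frame = base frame: x ahead of the robot, y to its left, z up, the work surface at z = 0. Lengths are in m, angles in rad, forces in N, time in s.
With the tool pointing down it reaches from about 0.3 to 0.775 m from the base axis. Payload 14.6 kg.
Tool frame: the origin (TCP) lies between the finger pads; the fingertips stand 19 mm ahead of it and the grasp point (between the pads) is the TCP (tip_extent is the distance from the TCP to the fingertips, in m); y points along the fingers, x is the direction in which the jaws open and shut, and the axes are right-handed (so a half turn about y gives the same grasp; the last joint's range is limited). The gripper opens to 94 mm and grips with 3 to 60 N. Pads are 16 mm wide; open, the fingers measure 119 mm over their backs; the gripper's body (75 mm by 177 mm) begins 78 mm behind the grasp point.
Start: joints at [-1.327, 0.3, 1.521, -0, 1.321, -0.067], TCP at [0.168, -0.524, 0.224] pointing down, gripper open.
Joint ranges: [-3.03, 3.03], [-0.79, 2.21], [0.23, 2.52], [-1.04, 4.18], [0, 3.07], [-2.55, 2.55]. Speed limits (rad/s): [2.22, 2.22, 2.57, 3.14, 3.14, 3.14].

INTERFACE

Orientations are given as [roll, pitch, yaw] about the fixed x, y, z axes, in that order (R = Rz(yaw) Ry(pitch) Rx(roll)).
In Python, from station import * gives the robot as it stands.
- The arm moves only by the shell command python3 -m pendant 'ROWS' [OPENING] [FORCE]. ROWS is a JSON object of lists of equal length, an entry for each row: "translation": the shift along the tool's x, y, z each as a share of 0.5 m, from -1 to 1, a list of three; "rot": the turn, a rotation vector about the tool's x, y, z each as a share of 90 degrees, from -1 to 1, a list of three. In form: {"translation": [[x, y, z], ...], "rot": [[ax, ay, az], ...]}. A call has 1 to 8 rows; each row is the pose to reach, as a shift and turn from the pose measured when the call began, along the tool's axes at that moment; what a row does not reach only later rows make up. A row lasts 1/12 s, in which the tool goes at most 41.7 mm and 7.16 degrees, less where a joint would pass 70% of its speed; a pose out of reach is approached as far as the arm can. A call with a number of a shift or a turn outside -1 to 1 is refused whole. A call with a gripper value outside its range is refused whole. OPENING is the opening, from 0 (shut) to 1 (fully open), set as the call begins (- or left out, the last holds). The fingers move at their own pace and stop on an object; FORCE is the grip in N (left out, the last holds). Time passes only in rows, so rows that repeat a pose let the fingers close. It gives the time, the measured TCP pose, the force and the opening at its end, in the units of the state.
- get_obs(): the state, without advancing time (a new reading comes with each control period).
- camera(name): name is "side" or "top" or "wrist"; returns the picture (480x640x3 uint8, red, green, blue); there is no depth.
- camera_params(name): a dict with "mtx" (3x3 intrinsics, pixels), "view" (4x4, takes a point from world to camera coordinates); the wrist camera has in their place "tool_from_camera" (4x4, takes a point from camera to tool coordinates, whose origin is the TCP and whose axes are the tool frame's). Camera axes: x right, y down, z forward; pixel columns grow to the right and rows downward; lengths in m; the calibration is good to about 2 mm. The wrist camera is an equidistant fisheye: a pixel r from the principal point sees the ray r / f radians off the axis. A picture is of the moment at which its call begins: read the wrist's pose just before it. camera_params takes no time and is no camera call.
- hand_in(): hands the job in, once; it reports no verdict.
The state is a dict: "time_s": time; "qpos": joint angles; "joint_vel": joint speeds; "tau": joint torques, N m; "ee_pos": TCP position; "eef_rot": TCP orientation; "force": force on the tool from outside, world axes, zero at the start; "moment": the same for the moment, N m; "grip_width": finger opening in m.
Only numpy, scipy, OpenCV 4.12 (cv2) and the standard library are available. Lean on these libraries where they do the work, as an engineer would, in place of code of your own. Each camera call takes 0.05 s, during which the arm holds its last target.

## Working session

There is one attempt and no reset: what is moved stays moved. The work goes in short steps, Python scripts to look and compute and a shell command to move; the robot and the scene stay as the last step left them, time stands still between calls to the robot, and variables do not carry over. Pictures are saved under pics/ and viewed, and the job is handed in when it is done.

```bash
mkdir -p pics; ls; python3 - <<'E'
from station import *
import cv2,numpy as np
o=get_obs()
for k,v in o.items(): print(k,np.round(v,4))
for n in ["top","side","wrist"]:
    im=camera(n); cv2.imwrite(f"pics/{n}0.png",im[:,:,::-1])
    p=camera_params(n)
    for k,v in p.items(): print(n,k,np.round(v,4).tolist() if hasattr(v,'shape') or isinstance(v,list) else v)
E
```

```text
pics
time_s 0.0
qpos [-1.3266  0.3005  1.5216 -0.      1.3207 -0.0666]
joint_vel [ 0.0005  0.0013 -0.0006 -0.0001  0.0009  0.0006]
tau [-1.00000e-04 -5.31809e+01 -3.52734e+01  7.08000e-02  2.44000e-02
 -1.00000e-04]
ee_pos [ 0.1681 -0.5234  0.2239]
eef_rot [-1.5707e+00  1.2000e-03 -1.2600e+00]
force [-0.3765  0.4671  0.2043]
moment [-0.0044  0.0227 -0.024 ]
grip_width 0.0937
top mtx [[466.0993, 0.0, 315.2739], [0.0, 466.0993, 244.9527], [0.0, 0.0, 1.0]]
top view [[-0.0029, -0.9999, -0.0136, -0.0231], [-0.9861, 0.0051, -0.1662, 0.5666], [0.1662, 0.0129, -0.986, 0.887], [0.0, 0.0, 0.0, 1.0]]
side mtx [[458.6257, 0.0, 311.7809], [0.0, 458.6257, 236.9802], [0.0, 0.0, 1.0]]
side view [[0.9713, -0.2365, -0.0245, -0.5454], [-0.1527, -0.5414, -0.8268, 0.1475], [0.1823, 0.8068, -0.562, 1.0958], [0.0, 0.0, 0.0, 1.0]]
wrist mtx [[371.6483, 0.0, 321.2854], [0.0, 371.6483, 238.1225], [0.0, 0.0, 1.0]]
wrist tool_from_camera [[1.0, -0.0003, 0.0001, -0.0006], [-0.0002, -0.2818, 0.9595, -0.16], [-0.0003, -0.9595, -0.2818, 0.0812], [0.0, 0.0, 0.0, 1.0]]
```

View pics/top0.png

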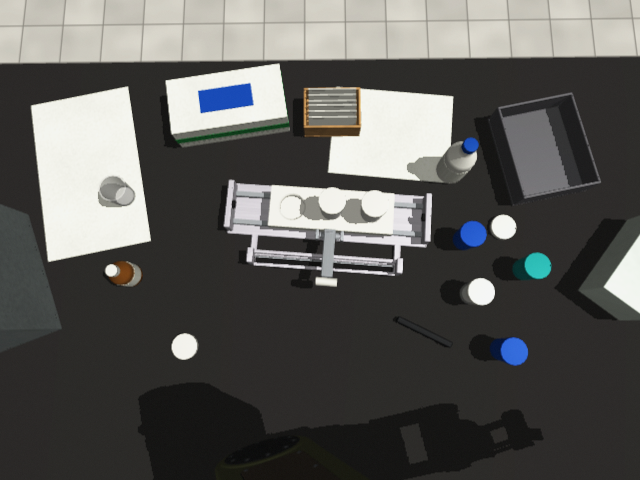

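View pics/side0.png

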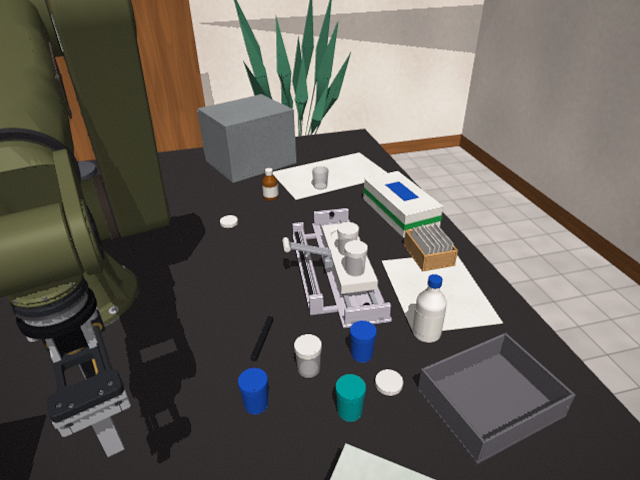

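View pics/wrist0.png

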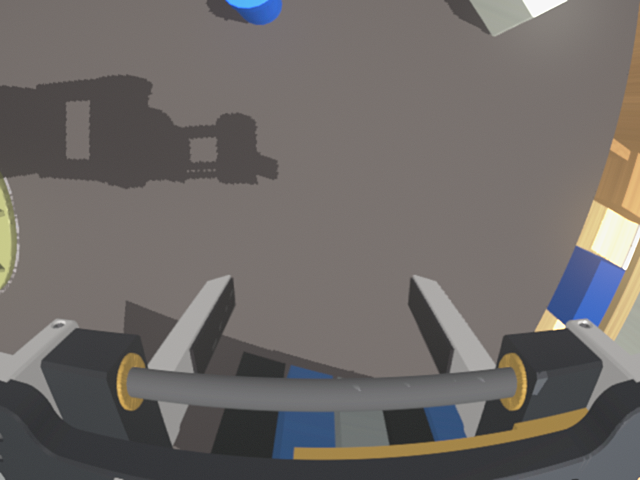

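The top view shows the loose cup's lid at about (481,292), the empty seat ring at (292,207), fixed lids at (332,202) and (374,206), and the bar at (326,282). Next I'll measure these.

```bash
cat > h.py <<'E'
from station import *
import cv2,numpy as np
from scipy.spatial.transform import Rotation as Rn
def ray(n,px):
    p=camera_params(n);K=np.array(p["mtx"])
    V=np.array(p["view"]);d=np.linalg.inv(K)@[px[0],px[1],1]
    R=V[:3,:3];return -R.T@V[:3,3],R.T@d
def plane(n,px,z):
    c,d=ray(n,px);return c+d*(z-c[2])/d[2]
def two(a,pa,b,pb):
    c1,d1=ray(a,pa);c2,d2=ray(b,pb)
    d1/=np.linalg.norm(d1);d2/=np.linalg.norm(d2)
    s=np.linalg.lstsq(np.c_[d1,-d2],c2-c1,rcond=None)[0]
    q1=c1+d1*s[0];q2=c2+d2*s[1];return (q1+q2)/2,np.linalg.norm(q1-q2)
def proj(n,P):
    p=camera_params(n);V=np.array(p["view"]);q=V[:3,:3]@np.asarray(P)+V[:3,3]
    u=np.array(p["mtx"])@q;return u[:2]/u[2]
E
python3 - <<'E'
from h import *
for n in ["top","side"]:
    im=cv2.imread(f"pics/{n}0.png")
    rs={"top":[(225,170,440,310),(455,200,540,310),(150,320,220,370)],"side":[(270,200,400,330),(285,325,415,400)]}[n]
    for i,(a,b,c,d) in enumerate(rs):
        cv2.imwrite(f"pics/{n}c{i}.png",cv2.resize(im[b:d,a:c],None,fx=3.5,fy=3.5,interpolation=cv2.INTER_CUBIC))
    hsv=cv2.cvtColor(im,cv2.COLOR_BGR2HSV)
    m=((hsv[:,:,2]>215)&(hsv[:,:,1]<30)).astype(np.uint8)
    k,l,s,c=cv2.connectedComponentsWithStats(m)
    for j in range(1,k):
        if s[j,4]>40: print(n,s[j].tolist(),np.round(c[j],1))
E
```

```text
top [387, 8, 30, 12, 246] [402.4  14.9]
top [555, 9, 25, 9, 156] [567.7  13.9]
top [225, 10, 31, 12, 254] [240.8  16.7]
top [72, 16, 21, 8, 107] [83.  20.3]
top [470, 22, 37, 29, 401] [484.   32.2]
top [306, 24, 38, 28, 420] [320.6  34. ]
top [143, 26, 38, 25, 355] [158.2  35.7]
top [635, 30, 5, 14, 49] [637.6  36. ]
top [289, 33, 14, 13, 115] [297.1  39.4]
top [449, 32, 18, 13, 135] [459.9  37.5]
top [129, 36, 11, 12, 77] [135.5  41.5]
top [166, 64, 121, 70, 4866] [225.7  98.5]
top [32, 87, 119, 174, 14799] [ 87.6 172.7]
top [329, 89, 124, 91, 7904] [393.7 133.9]
top [470, 153, 6, 13, 54] [472.4 158.8]
top [268, 186, 155, 48, 4229] [339.1 209.2]
top [225, 189, 7, 37, 85] [228.4 207.7]
top [426, 194, 6, 47, 202] [428.2 217.4]
top [235, 199, 26, 21, 436] [248.  208.9]
top [492, 215, 24, 24, 438] [503.4 226.3]
top [233, 225, 73, 36, 494] [264.3 234.8]
top [343, 236, 82, 23, 480] [384.2 241.5]
top [605, 236, 35, 77, 1394] [627.6 277.9]
top [255, 250, 56, 6, 66] [283.2 252.6]
top [334, 256, 59, 6, 82] [364.1 258.5]
top [398, 259, 5, 13, 63] [399.9 264.8]
top [254, 263, 51, 5, 63] [280.5 
[... 444 characters left out ...]
 [206.   29.4]
side [197, 26, 57, 78, 2766] [226.8  65.1]
side [253, 30, 28, 73, 874] [269.6  60.1]
side [282, 33, 16, 40, 303] [290.3  46.6]
side [317, 39, 157, 104, 11915] [399.2  91. ]
side [302, 50, 13, 85, 340] [308.8  92.3]
side [306, 86, 10, 48, 77] [311.3 110.8]
side [293, 101, 5, 35, 82] [295.3 119.8]
side [273, 153, 170, 63, 3697] [354.8 181.2]
side [220, 216, 17, 9, 120] [228.3 220.1]
side [322, 222, 55, 64, 1073] [346.1 254.8]
side [345, 237, 22, 18, 242] [355.7 246.7]
side [284, 238, 6, 11, 41] [285.9 242.8]
side [382, 257, 120, 73, 4314] [442.6 293. ]
side [295, 335, 26, 21, 421] [307.4 344.7]
side [376, 370, 27, 23, 458] [388.9 380.6]
side [331, 445, 76, 35, 964] [359.1 462.8]
```

View pics/topc0.png

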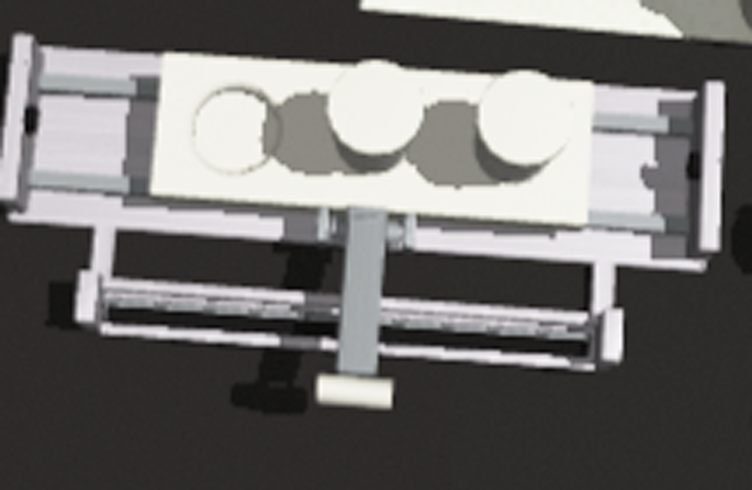

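View pics/topc1.png

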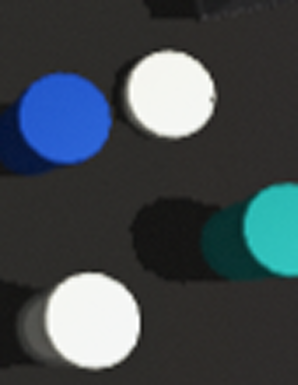

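View pics/sidec0.png

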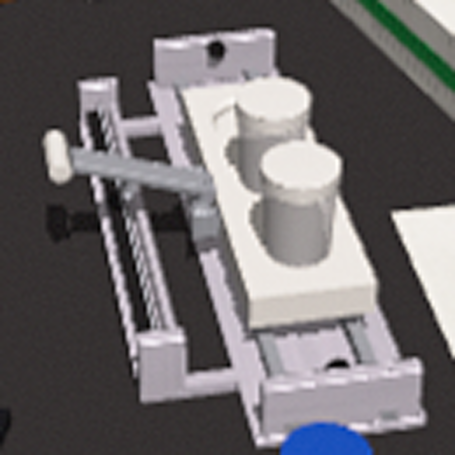

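View pics/sidec1.png

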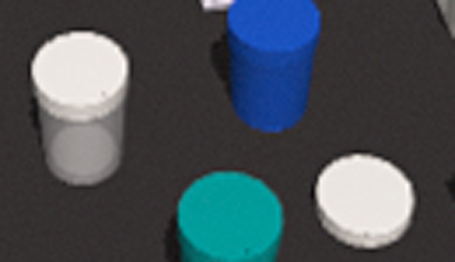

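```bash
python3 - <<'E'
from h import *
P=lambda *a:print(*[np.round(x,4) for x in a])
P(plane("top",(481.6,291.4),.070),plane("side",(308.4,344.4),.070),*two("top",(481.6,291.4),"side",(308.4,344.4)))
a=plane("top",(332.1,200.9),.124);b=plane("top",(374.7,204.0),.124)
P(a,plane("side",(348,228.9),.124));P(b,plane("side",(356,247.1),.124))
u=(a-b);P(np.linalg.norm(u),u/np.linalg.norm(u))
s=plane("top",(292.4,206.6),.055);P("seat",s,s-a)
P("bar",*two("top",(326.1,281.7),"side",(287.1,244.6)),plane("top",(326.1,281.7),.094),plane("side",(287.1,244.6),.094))
# deck corners
for c in [(163,53),(152,193),(588,225),(594,83)]:
    P("deck",plane("top",(c[0]/3.5+225,c[1]/3.5+170),.055))
for nm,px,z in [("bluenear",(513,351),.07),("blueleft",(473,234),.07),("teal",(537,266),.07),("lidA",(503.4,226.3),.012),("lidB",(184,346),.012),("reag",(124,273),.05),("san",(462,155),.07),("pen1",(398,319),.01),("pen2",(451,345),.01)]:
    P(nm,plane("top",px,z))
E
```

```text
[ 0.4709 -0.3437  0.07  ] [ 0.4733 -0.3427  0.07  ] [ 0.4719 -0.3435  0.0709] 0.0023
[ 0.6367 -0.058   0.124 ] [ 0.6385 -0.0614  0.124 ]
[ 0.6303 -0.1373  0.124 ] [ 0.6334 -0.1376  0.124 ]
0.0795 [0.0813 0.9967 0.    ]Traceback (most recent call last):
  File "<stdin>", line 7, in <module>
  File "<stdin>", line 2, in <lambda>
    return _wrapfunc(a, 'round', decimals=decimals, out=out)
    return _wrapit(obj, method, *args, **kwds)
    result = getattr(arr, method)(*args, **kwds)
numpy._core._exceptions._UFuncNoLoopError: ufunc 'multiply' did not contain a loop with signature matching types (dtype('<U4'), dtype('float64')) -> None
```

```bash
python3 - <<'E'
from h import *
P=lambda *a:print(*[x if isinstance(x,str) else np.round(x,4) for x in a])
a=plane("top",(332.1,200.9),.124)
s=plane("top",(292.4,206.6),.055);P("seat",s,s-a)
P("bar",*two("top",(326.1,281.7),"side",(287.1,244.6)),plane("top",(326.1,281.7),.094),plane("side",(287.1,244.6),.094))
for c in [(163,53),(152,193),(588,225),(594,83)]:
    P("deck",plane("top",(c[0]/3.5+225,c[1]/3.5+170),.055))
for nm,px,z in [("bluenear",(513,351),.07),("blueleft",(473,234),.07),("teal",(537,266),.07),("lidA",(503.4,226.3),.012),("lidB",(184,346),.012),("reag",(124,273),.05),("san",(462,155),.07),("pen1",(398,319),.01),("pen2",(451,345),.01)]:
    P(nm,plane("top",px,z))
E
```

```text
seat [0.6438 0.0204 0.055 ] [ 0.0071  0.0785 -0.069 ]
bar [ 0.4902 -0.0463  0.0958] 0.0037 [ 0.4885 -0.0461  0.094 ] [ 0.4924 -0.0437  0.094 ]
deck [0.689 0.063 0.055]
deck [0.6059 0.0683 0.055 ]
deck [ 0.5859 -0.1803  0.055 ]
deck [ 0.6693 -0.1863  0.055 ]
bluenear [ 0.3594 -0.3953  0.07  ]
blueleft [ 0.5827 -0.3339  0.07  ]
teal [ 0.5193 -0.453   0.07  ]
lidA [ 0.6098 -0.4171  0.012 ]
lidB [0.3673 0.2402 0.012 ]
reag [0.5114 0.3553 0.05  ]
san [ 0.7446 -0.3214  0.07  ]
pen1 [ 0.4197 -0.1921  0.01  ]
pen2 [ 0.3679 -0.2965  0.01  ]
```

```bash
cat >> h.py <<'E'
def go(*targets):
    o=get_obs();p=np.array(o["ee_pos"]);R=Rn.from_euler("xyz",o["eef_rot"])
    print("now",o["time_s"],np.round(p,4),np.round(o["eef_rot"],3),"F",np.round(o["force"],1),"w",round(float(o["grip_width"]),4))
    for x,y,z,yaw in targets:
        d=R.inv().apply(np.array([x,y,z])-p)/0.5
        w=(R.inv()*Rn.from_euler("xyz",[-np.pi/2,0,yaw])).as_rotvec()/(np.pi/2)
        print((x,y,z,yaw),"T",np.round(d,3).tolist(),"R",np.round(w,3).tolist(),"rows",round(np.linalg.norm(d)*.5/.0417,1))
E
python3 -c "
from h import *
go((.488,-.046,.20,-1.651),(.488,-.046,.16,-1.651))"
```

```text
now 0.15 [ 0.1682 -0.5235  0.224 ] [-1.571e+00  1.000e-03 -1.260e+00] F [0.4 0.  0.7] w 0.0936
(0.488, -0.046, 0.2, -1.651) T [-0.714, 0.049, 0.901] R [0.0, 0.249, -0.001] rows 13.8
(0.488, -0.046, 0.16, -1.651) T [-0.714, 0.129, 0.901] R [0.0, 0.249, -0.001] rows 13.9
```

```bash
python3 -m pendant '{"translation":[[-0.714,0.049,0.901],[-0.714,0.049,0.901],[-0.714,0.049,0.901],[-0.714,0.049,0.901],[-0.714,0.049,0.901],[-0.714,0.049,0.901],[-0.714,0.049,0.901],[-0.714,0.049,0.901]],"rot":[[0,0.249,0],[0,0.249,0],[0,0.249,0],[0,0.249,0],[0,0.249,0],[0,0.249,0],[0,0.249,0],[0,0.249,0]]}' 0 10; python3 -c "
from h import *
go((.488,-.046,.20,-1.651),(.488,-.046,.15,-1.651))"
```

```text
time_s: 0.82
ee_pos: [0.3517, -0.2485, 0.2104]
eef_rot: [-1.571, 0.001, -1.651]
force: [0.3, -0.5, -0.9]
grip_width: 0.0442
now 0.8167 [ 0.3517 -0.2485  0.2104] [-1.571e+00  1.000e-03 -1.651e+00] F [ 0.3 -0.5 -0.9] w 0.0442
(0.488, -0.046, 0.2, -1.651) T [-0.426, 0.021, 0.239] R [0.0, -0.0, -0.0] rows 5.9
(0.488, -0.046, 0.15, -1.651) T [-0.426, 0.121, 0.239] R [0.0, -0.0, -0.0] rows 6.0
```

```bash
python3 -m pendant '{"translation":[[-0.426,0.06,0.239],[-0.426,0.06,0.239],[-0.426,0.06,0.239],[-0.426,0.06,0.239],[-0.426,0.06,0.239],[-0.426,0.1,0.239],[-0.426,0.1,0.239],[-0.426,0.1,0.239]],"rot":[[0,0,0],[0,0,0],[0,0,0],[0,0,0],[0,0,0],[0,0,0],[0,0,0],[0,0,0]]}' ; python3 -c "
from h import *
go((.488,-.046,.13,-1.651))
for n in ['top','side','wrist']: cv2.imwrite(f'pics/{n}1.png',camera(n)[:,:,::-1])"
```

```text
time_s: 1.48
ee_pos: [0.4878, -0.0442, 0.159]
eef_rot: [-1.574, 0.001, -1.648]
force: [-1.1, -0.4, -0.1]
grip_width: 0.0001
now 1.4833 [ 0.4878 -0.0442  0.159 ] [-1.574e+00  1.000e-03 -1.648e+00] F [-1.1 -0.4 -0.1] w 0.0001
(0.488, -0.046, 0.13, -1.651) T [0.004, 0.058, 0.001] R [0.002, 0.002, -0.001] rows 0.7
```

View pics/wrist1.png

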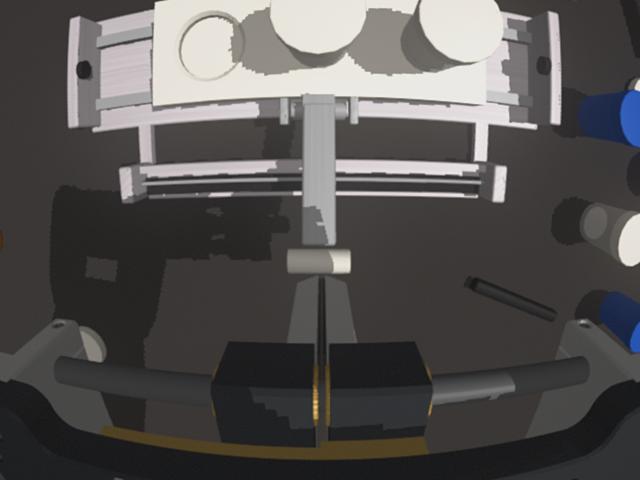

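View pics/side1.png

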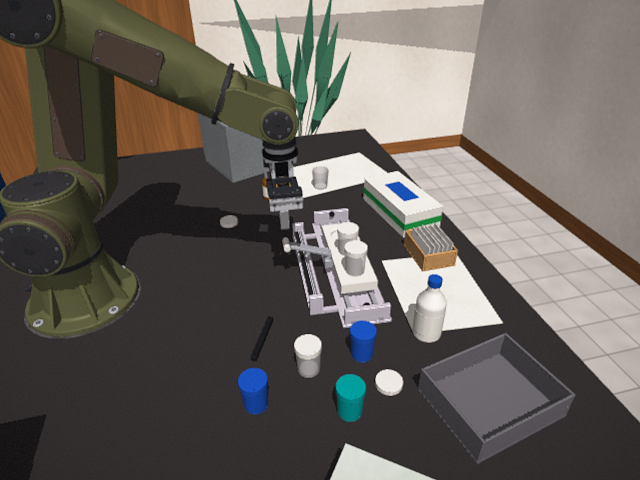

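The wrist view shows the bar at (319,261), directly ahead of the shut fingertips, whose front edges are at (320,280). I'll cast this onto the bar's height.

```bash
cat >> h.py <<'E'
def wray(px,o):
    p=camera_params("wrist");K=np.array(p["mtx"]);T=np.array(p["tool_from_camera"])
    v=np.array([(px[0]-K[0,2])/K[0,0],(px[1]-K[1,2])/K[1,1]]);t=np.linalg.norm(v)
    d=np.array([*(np.sin(t)*v/t),np.cos(t)])
    R=Rn.from_euler("xyz",o["eef_rot"]).as_matrix()
    return np.array(o["ee_pos"])+R@T[:3,3],R@T[:3,:3]@d
def wplane(px,z,o=None):
    c,d=wray(px,o or get_obs());return c+d*(z-c[2])/d[2]
E
python3 -c "
from h import *
for px,z in [((288,261),.094),((350,261),.094),((319,261),.094),((211,46),.055)]: print(np.round(wplane(px,z),4))
go((.489,-.045,.126,-1.651))"
```

```text
[ 0.4884 -0.0249  0.094 ]
[ 0.4851 -0.0651  0.094 ]
[ 0.4868 -0.045   0.094 ]
[0.6417 0.021  0.055 ]
now 1.6333 [ 0.4877 -0.0467  0.1611] [-1.570e+00  1.000e-03 -1.652e+00] F [-0.5 -0.1 -0.1] w 0.0006
(0.489, -0.045, 0.126, -1.651) T [-0.004, 0.07, 0.002] R [-0.0, -0.001, -0.0] rows 0.8
```

```bash
python3 -m pendant '{"translation":[[-0.003,0.04,0.001],[-0.003,0.07,0.001],[-0.003,0.076,0.001],[-0.003,0.082,0.0],[-0.003,0.088,0.0],[-0.003,0.09,0.0]],"rot":[[0,0,0],[0,0,0],[0,0,0],[0,0,0],[0,0,0],[0,0,0]]}' ; python3 -c "
from h import *
go((.488,-.0455,.11,-1.651))"
```

```text
time_s: 2.13
ee_pos: [0.4881, -0.0457, 0.1167]
eef_rot: [-1.569, 0.0, -1.653]
force: [-0.3, -0.7, 0.4]
grip_width: 0.0004
now 2.1333 [ 0.4881 -0.0457  0.1167] [-1.569  0.    -1.653] F [-0.3 -0.7  0.4] w 0.0004
(0.488, -0.0455, 0.11, -1.651) T [-0.0, 0.013, -0.0] R [-0.001, -0.001, -0.0] rows 0.2
```

```bash
python3 -m pendant '{"translation":[[0,0.004,-0.002],[0,0.008,-0.004],[0,0.012,-0.005],[0,0.016,-0.007]],"rot":[[0,0,0],[0,0,0],[0,0,0],[0,0,0]]}' ; python3 -m pendant '{"translation":[[0,0.004,-0.002],[0,0.008,-0.004],[0,0.012,-0.005],[0,0.016,-0.006]],"rot":[[0,0,0],[0,0,0],[0,0,0],[0,0,0]]}' ; python3 -c "
from h import *
cv2.imwrite('pics/side2.png',cv2.resize(camera('side')[190:330,250:400],None,fx=4,fy=4)[:,:,::-1])"
```

```text
time_s: 2.47
ee_pos: [0.4846, -0.0454, 0.1087]
eef_rot: [-1.569, 0.0, -1.653]
force: [-0.3, -0.4, 1.4]
grip_width: 0.0004
time_s: 2.8
ee_pos: [0.4816, -0.0451, 0.1005]
eef_rot: [-1.569, 0.0, -1.653]
force: [-0.9, 0.4, 0.5]
grip_width: 0.0007
```

View pics/side2.png

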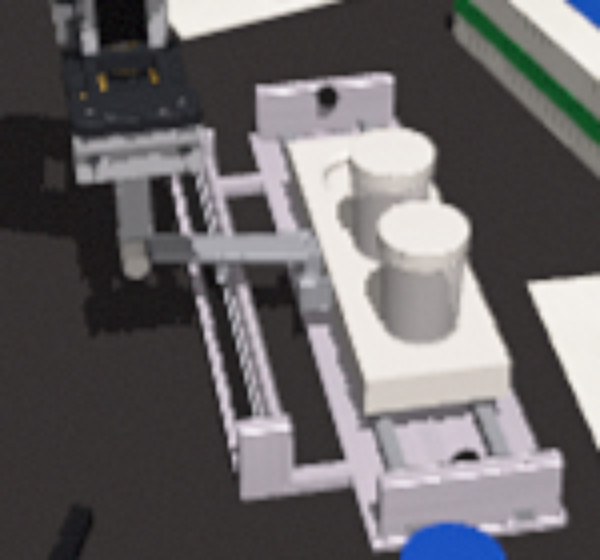

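```bash
for i in 1; do python3 -m pendant '{"translation":[[0,0.002,-0.001],[0,0.004,-0.001],[0,0.006,-0.002],[0,0.008,-0.002]],"rot":[[0,0,0],[0,0,0],[0,0,0],[0,0,0]]}'; done ; python3 -m pendant '{"translation":[[0,0.002,0],[0,0.004,0],[0,0.006,-0.001]],"rot":[[0,0,0],[0,0,0],[0,0,0]]}'
```

```text
time_s: 3.18
ee_pos: [0.4803, -0.045, 0.0961]
eef_rot: [-1.569, 0.0, -1.653]
force: [0.6, 0.3, 0.9]
grip_width: 0.0007
time_s: 3.43
ee_pos: [0.4799, -0.045, 0.093]
eef_rot: [-1.569, 0.0, -1.653]
force: [0.5, -2.0, 1.1]
grip_width: 0.0003
```

```bash
python3 -m pendant '{"translation":[[0,0.002,0],[0,0.004,0],[0,0.006,-0.001]],"rot":[[0,0,0],[0,0,0],[0,0,0]]}';python3 -m pendant '{"translation":[[0,0.002,0],[0,0.004,0],[0,0.006,-0.001]],"rot":[[0,0,0],[0,0,0],[0,0,0]]}'
```

```text
time_s: 3.68
ee_pos: [0.4795, -0.045, 0.0899]
eef_rot: [-1.569, 0.0, -1.653]
force: [0.5, -0.7, 0.8]
grip_width: 0.0005
time_s: 3.93
ee_pos: [0.479, -0.0449, 0.0869]
eef_rot: [-1.569, 0.0, -1.653]
force: [-0.1, -0.3, 0.6]
grip_width: 0.0002
```

```bash
python3 -m pendant '{"translation":[[0,0.002,0],[0,0.004,0],[0,0.006,-0.001]],"rot":[[0,0,0],[0,0,0],[0,0,0]]}'
```

```text
time_s: 4.18
ee_pos: [0.4786, -0.0449, 0.0838]
eef_rot: [-1.569, 0.0, -1.653]
force: [1.0, 0.1, 2.8]
grip_width: 0.0006
```

```bash
python3 -m pendant '{"translation":[[0,0.002,0],[0,0.003,0]],"rot":[[0,0,0],[0,0,0]]}'
```

```text
time_s: 4.35
ee_pos: [0.4785, -0.0449, 0.0821]
eef_rot: [-1.569, 0.0, -1.653]
force: [-0.6, -0.6, 0.9]
grip_width: 0.0008
```

```bash
python3 -m pendant '{"translation":[[0,0.002,0],[0,0.003,0]],"rot":[[0,0,0],[0,0,0]]}'
```

```text
time_s: 4.52
ee_pos: [0.4787, -0.0449, 0.0808]
eef_rot: [-1.569, 0.0, -1.653]
force: [-0.1, -0.5, 5.9]
grip_width: 0.0006
```

```bash
python3 -m pendant '{"translation":[[0,0.002,0],[0,0.003,0]],"rot":[[0,0,0],[0,0,0]]}'
```

```text
time_s: 4.68
ee_pos: [0.4793, -0.045, 0.0798]
eef_rot: [-1.567, 0.0, -1.653]
force: [-0.9, -0.2, 10.1]
grip_width: 0.0
```

```bash
python3 -m pendant '{"translation":[[0,0.002,0],[0,0.0025,0]],"rot":[[0,0,0],[0,0,0]]}'
```

```text
time_s: 4.85
ee_pos: [0.4801, -0.0451, 0.0795]
eef_rot: [-1.565, 0.0, -1.653]
force: [-0.3, -0.5, 11.7]
grip_width: 0.0006
```

```bash
python3 -m pendant '{"translation":[[0,0.002,0],[0,0.0025,0]],"rot":[[0,0,0],[0,0,0]]}'
```

```text
time_s: 5.02
ee_pos: [0.4808, -0.0451, 0.079]
eef_rot: [-1.563, -0.0, -1.653]
force: [-0.6, 0.6, 10.4]
grip_width: 0.0006
```

```bash
python3 -m pendant '{"translation":[[0,0.003,-0.003],[0,0.004,-0.004]],"rot":[[-0.004,0,0],[-0.005,0,0]]}'
```

```text
time_s: 5.18
ee_pos: [0.4796, -0.0451, 0.0777]
eef_rot: [-1.569, -0.0, -1.653]
force: [0.8, -0.1, 5.9]
grip_width: 0.0007
```

```bash
python3 -m pendant '{"translation":[[0,0.003,-0.001],[0,0.004,-0.002]],"rot":[[-0.003,0,0],[-0.004,0,0]]}'
```

```text
time_s: 5.35
ee_pos: [0.4791, -0.045, 0.0762]
eef_rot: [-1.574, -0.0, -1.653]
force: [0.3, 0.3, 5.7]
grip_width: 0.0005
```

```bash
python3 -m pendant '{"translation":[[0,0.002,0],[0,0.0025,0]],"rot":[[0,0,0],[0.001,0,0]]}'
```

```text
time_s: 5.52
ee_pos: [0.4794, -0.045, 0.0752]
eef_rot: [-1.571, -0.0, -1.653]
force: [0.5, 0.4, 4.2]
grip_width: 0.0005
```

```bash
python3 -m pendant '{"translation":[[0,0.002,0],[0,0.0025,0]],"rot":[[0,0,0],[0,0,0]]}'
```

```text
time_s: 5.68
ee_pos: [0.4795, -0.045, 0.074]
eef_rot: [-1.571, -0.0, -1.653]
force: [-0.2, -0.5, 2.9]
grip_width: 0.0003
```

```bash
python3 -m pendant '{"translation":[[0,0.002,0],[0,0.0025,0]],"rot":[[0,0,0],[0,0,0]]}'
```

```text
time_s: 5.85
ee_pos: [0.4795, -0.045, 0.0726]
eef_rot: [-1.571, -0.0, -1.653]
force: [-0.1, -1.3, 2.7]
grip_width: 0.0004
```

```bash
python3 -m pendant '{"translation":[[0,0.002,0],[0,0.0025,0]],"rot":[[0,0,0],[0,0,0]]}'
```

```text
time_s: 6.02
ee_pos: [0.4793, -0.045, 0.0711]
eef_rot: [-1.572, -0.0, -1.653]
force: [1.4, -0.1, 1.3]
grip_width: 0.0005
```

```bash
python3 -m pendant '{"translation":[[0,0.002,0],[0,0.0025,0]],"rot":[[0,0,0],[0,0,0]]}'
```

```text
time_s: 6.18
ee_pos: [0.4791, -0.0449, 0.0695]
eef_rot: [-1.572, -0.0, -1.653]
force: [-0.4, 0.1, 2.1]
grip_width: 0.0004
```

```bash
python3 -m pendant '{"translation":[[0,0.002,0],[0,0.0025,0]],"rot":[[0,0,0],[0,0,0]]}'
```

```text
time_s: 6.35
ee_pos: [0.4791, -0.045, 0.068]
eef_rot: [-1.572, -0.0, -1.653]
force: [-0.0, -0.4, 3.3]
grip_width: 0.0001
```

```bash
python3 -m pendant '{"translation":[[0,0.002,0],[0,0.0025,0]],"rot":[[0,0,0],[0,0,0]]}'; python3 -c "
from h import *
cv2.imwrite('pics/side3.png',cv2.resize(camera('side')[190:330,250:400],None,fx=4,fy=4)[:,:,::-1])"
```

```text
time_s: 6.52
ee_pos: [0.4793, -0.045, 0.067]
eef_rot: [-1.572, -0.0, -1.653]
force: [-0.2, -0.3, 6.5]
grip_width: 0.0005
```

View pics/side3.png

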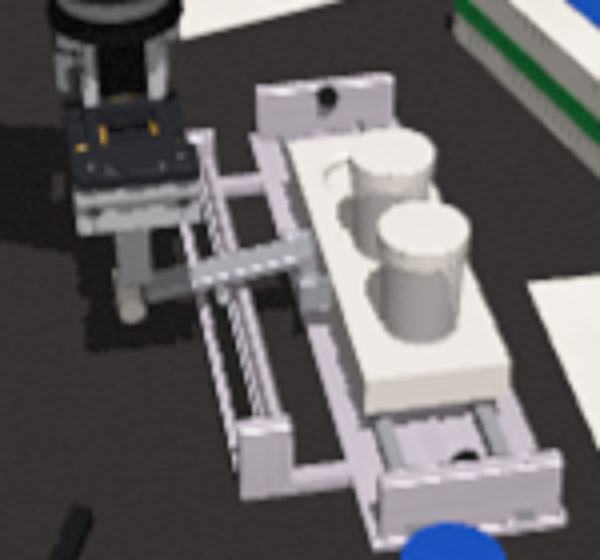

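The lever is near horizontal with the bar still under the tips. Force is climbing again, so I'll carry on carefully.

```bash
python3 -m pendant '{"translation":[[0,0.002,0],[0,0.0025,-0.001]],"rot":[[0,0,0],[0,0,0]]}'
```

```text
time_s: 6.73
ee_pos: [0.4794, -0.045, 0.0663]
eef_rot: [-1.57, -0.0, -1.653]
force: [-0.1, -0.9, 10.1]
grip_width: 0.0005
```

```bash
python3 -m pendant '{"translation":[[0,0.002,0],[0,0.0025,-0.001]],"rot":[[0,0,0],[0,0,0]]}'
```

```text
time_s: 6.9
ee_pos: [0.48, -0.0451, 0.066]
eef_rot: [-1.567, -0.0, -1.653]
force: [1.6, 0.6, 13.7]
grip_width: 0.0001
```

```bash
python3 -m pendant '{"translation":[[0,0.002,-0.001],[0,0.003,-0.002]],"rot":[[-0.001,0,0],[-0.002,0,0]]}'
```

```text
time_s: 7.07
ee_pos: [0.4801, -0.0451, 0.0657]
eef_rot: [-1.567, -0.0, -1.653]
force: [0.9, 0.9, 17.8]
grip_width: 0.0003
```

```bash
python3 -m pendant '{"translation":[[0,0.003,-0.001],[0,0.003,-0.002]],"rot":[[-0.001,0,0],[-0.002,0,0]]}'
```

```text
time_s: 7.23
ee_pos: [0.4806, -0.0451, 0.0657]
eef_rot: [-1.567, -0.001, -1.653]
force: [0.2, 1.4, 16.1]
grip_width: 0.0005
```

```bash
python3 -m pendant '{"translation":[[0,0.003,-0.001],[0,0.003,-0.002]],"rot":[[-0.001,0,0],[-0.002,0,0]]}'
```

```text
time_s: 7.4
ee_pos: [0.481, -0.0452, 0.0657]
eef_rot: [-1.566, -0.001, -1.653]
force: [0.6, 1.1, 17.7]
grip_width: 0.0006
```

```bash
python3 -m pendant '{"translation":[[0,0.004,-0.002],[0,0.0045,-0.003]],"rot":[[-0.002,0,0],[-0.003,0,0]]}'
```

```text
time_s: 7.57
ee_pos: [0.4814, -0.0453, 0.0653]
eef_rot: [-1.565, -0.001, -1.653]
force: [2.3, 1.2, 21.8]
grip_width: 0.0005
```

```bash
python3 -m pendant '{"translation":[[0,-0.01,-0.003],[0,-0.03,-0.003],[0,-0.05,-0.003],[0,-0.05,-0.003]],"rot":[[-0.003,0,0],[-0.003,0,0],[-0.003,0,0],[-0.003,0,0]]}';python3 -c "
from h import *
cv2.imwrite('pics/side4.png',cv2.resize(camera('side')[190:330,250:400],None,fx=4,fy=4)[:,:,::-1])"
```

```text
time_s: 7.9
ee_pos: [0.4804, -0.0452, 0.0921]
eef_rot: [-1.568, -0.001, -1.653]
force: [-0.3, 0.3, 1.6]
grip_width: 0.0008
```

View pics/side4.png

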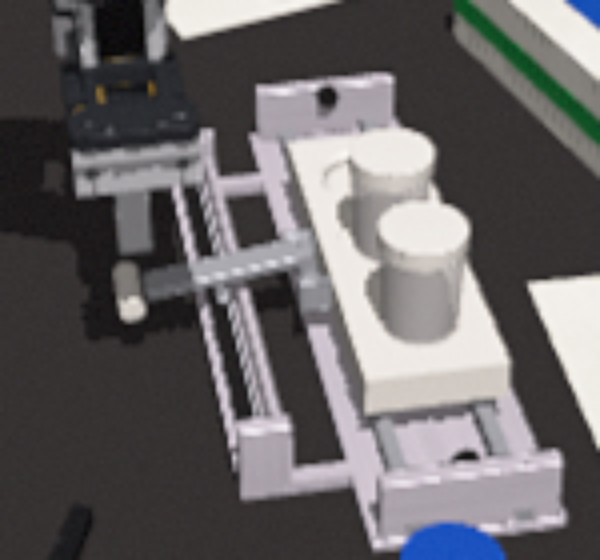

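The lever stays down with the tips 27 mm clear, so it has latched, and the carriage has not moved. Next is the cup.

```bash
python3 -c "
from h import *
go((.480,-.045,.18,-1.65),(.472,-.3433,.18,-0.08),(.472,-.3433,.15,-0.9))"
```

```text
now 7.95 [ 0.4801 -0.0452  0.0911] [-1.569e+00 -1.000e-03 -1.653e+00] F [-1.2  0.1 -0.2] w 0.0006
(0.48, -0.045, 0.18, -1.65) T [-0.0, -0.178, 0.0] R [-0.001, -0.002, 0.001] rows 2.1
(0.472, -0.3433, 0.18, -0.08) T [0.596, -0.177, 0.033] R [-0.001, -1.001, 0.002] rows 7.5
(0.472, -0.3433, 0.15, -0.9) T [0.596, -0.117, 0.033] R [-0.001, -0.479, 0.001] rows 7.3
```

```bash
python3 -m pendant '{"translation":[[0,-0.08,0],[0,-0.16,0],[0.08,-0.178,0],[0.596,-0.178,0.033],[0.596,-0.178,0.033],[0.596,-0.178,0.033],[0.596,-0.178,0.033],[0.596,-0.178,0.033]],"rot":[[0,0,0],[0,0,0],[0,-1,0],[0,-1,0],[0,-1,0],[0,-1,0],[0,-1,0],[0,-1,0]]}' 1; python3 -c "
from h import *
go((.472,-.3433,.16,-0.08))"
```

```text
time_s: 8.62
ee_pos: [0.4731, -0.2723, 0.1797]
eef_rot: [-1.57, -0.002, -0.965]
force: [1.1, -0.1, -0.0]
grip_width: 0.0501
now 8.6167 [ 0.4731 -0.2723  0.1797] [-1.57  -0.002 -0.965] F [ 1.1 -0.1 -0. ] w 0.0501
(0.472, -0.3433, 0.16, -0.08) T [0.115, 0.039, -0.083] R [-0.0, -0.564, 0.001] rows 1.8
```

```bash
python3 -m pendant '{"translation":[[0.115,0.039,-0.083],[0.115,0.039,-0.083],[0.115,0.039,-0.083],[0.115,0.039,-0.083],[0.115,0.039,-0.083],[0.115,0.039,-0.083],[0.115,0.039,-0.083],[0.115,0.039,-0.083]],"rot":[[0,-0.564,0],[0,-0.564,0],[0,-0.564,0],[0,-0.564,0],[0,-0.564,0],[0,-0.564,0],[0,-0.564,0],[0,-0.564,0]]}'; python3 -c "
from h import *
go((.472,-.3433,.06,-0.08))
for n in ['wrist','side']: cv2.imwrite(f'pics/{n}5.png',camera(n)[:,:,::-1])"
```

```text
time_s: 9.28
ee_pos: [0.4716, -0.3431, 0.1597]
eef_rot: [-1.571, -0.001, -0.073]
force: [0.2, -1.2, 0.1]
grip_width: 0.0939
now 9.2833 [ 0.4716 -0.3431  0.1597] [-1.571e+00 -1.000e-03 -7.300e-02] F [ 0.2 -1.2  0.1] w 0.0939
(0.472, -0.3433, 0.06, -0.08) T [0.001, 0.199, -0.0] R [0.0, 0.004, 0.001] rows 2.4
```

View pics/wrist5.png

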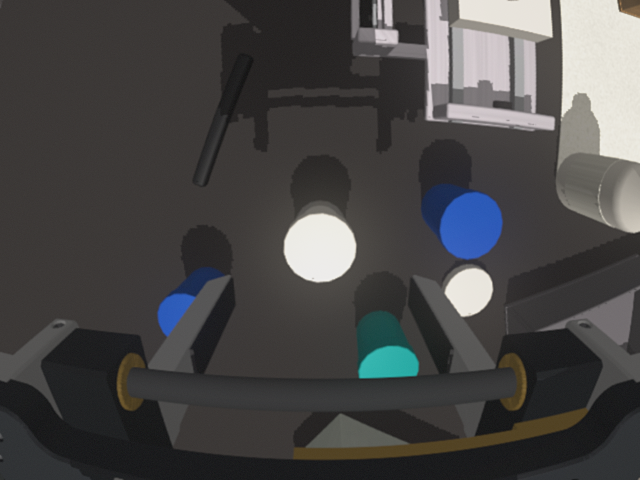

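View pics/side5.png

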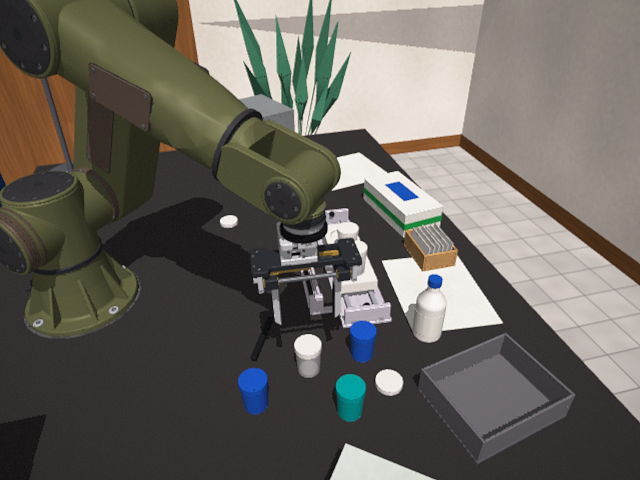

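In the wrist view the cup's lid is at (320,246), centred between the jaws. The blue and turquoise cups are outside the fingers' paths.

```bash
python3 -c "
from h import *
print(wplane((320,246.5),.07)); go((.472,-.343,.06,-.073))"; python3 -m pendant '{"translation":[[0.001,0.08,0],[0.001,0.15,0],[0.001,0.18,0],[0.001,0.197,0],[0.001,0.197,0],[0.001,0.197,0]],"rot":[[0,0,0],[0,0,0],[0,0,0],[0,0,0],[0,0,0],[0,0,0]]}'
```

```text
[ 0.46980532 -0.34005188  0.07      ]
now 9.3833 [ 0.4717 -0.3431  0.1598] [-1.571e+00 -1.000e-03 -8.200e-02] F [-0.1 -0.7  0.4] w 0.0941
(0.472, -0.343, 0.06, -0.073) T [0.0, 0.2, 0.0] R [0.0, -0.006, 0.001] rows 2.4
time_s: 9.88
ee_pos: [0.4726, -0.3435, 0.0621]
eef_rot: [-1.572, -0.002, -0.084]
force: [-0.1, -0.2, -0.1]
grip_width: 0.0942
```

```bash
python3 -m pendant '{"translation":[[-0.002,0.002,0.003],[-0.002,0.002,0.003],[-0.002,0.002,0.003],[-0.002,0.002,0.003],[-0.002,0.002,0.003],[-0.002,0.002,0.003],[-0.002,0.002,0.003],[-0.002,0.002,0.003]],"rot":[[0,0,0],[0,0,0],[0,0,0],[0,0,0],[0,0,0],[0,0,0],[0,0,0],[0,0,0]]}' 0 15; python3 -c "
from h import *
o=get_obs()
for n in ['wrist']: cv2.imwrite(f'pics/{n}6.png',camera(n)[:,:,::-1])"
```

```text
time_s: 10.55
ee_pos: [0.4718, -0.342, 0.0612]
eef_rot: [-1.572, -0.002, -0.084]
force: [0.7, -0.2, 1.2]
grip_width: 0.0517
```

View pics/wrist6.png

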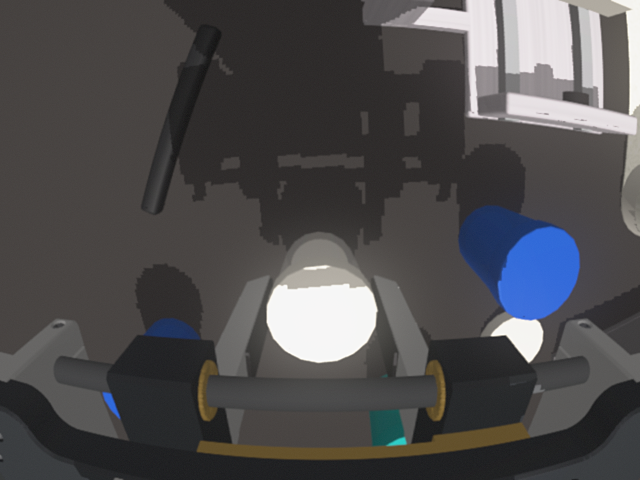

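The jaws have closed on the lid at 51.7 mm, with the lid's top centred at about (321,313). I'll work out the cup's offset from the TCP and raise it.

```bash
python3 -c "
from h import *
o=get_obs();p=wplane((321.5,313),.07,o);print(p,p-o['ee_pos'])"; python3 -m pendant '{"translation":[[0,-0.05,0],[0,-0.13,0],[0,-0.21,0],[0,-0.24,0],[0,-0.24,0]],"rot":[[0,0,0],[0,0,0],[0,0,0],[0,0,0],[0,0,0]]}'; python3 -c "
from h import *
go((.6445,.020,.18,-.08))
for n in ['wrist','side','top']: cv2.imwrite(f'pics/{n}7.png',camera(n)[:,:,::-1])"
```

```text
[ 0.4707589  -0.33942004  0.07      ] [-0.00103588  0.0025149   0.00885267]
time_s: 11.02
ee_pos: [0.4727, -0.3427, 0.1856]
eef_rot: [-1.575, -0.008, -0.084]
force: [-0.3, -0.4, 0.4]
grip_width: 0.0514
now 11.0167 [ 0.4727 -0.3427  0.1856] [-1.575 -0.008 -0.084] F [-0.3 -0.4  0.4] w 0.0514
(0.6445, 0.02, 0.18, -0.08) T [0.281, 0.01, 0.752] R [0.003, -0.003, 0.005] rows 9.6
```

View pics/wrist7.png

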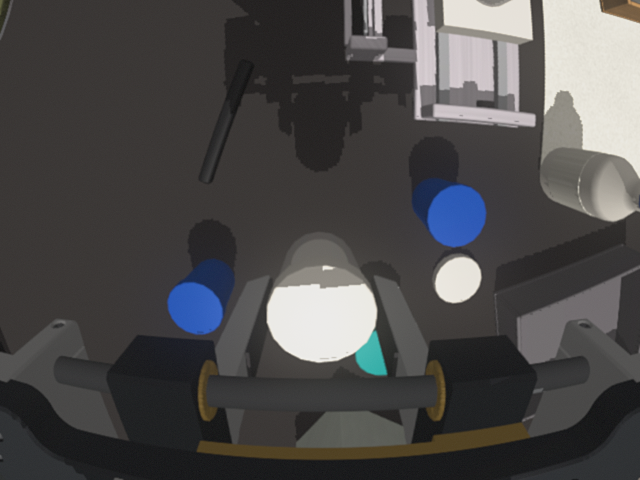

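View pics/side7.png

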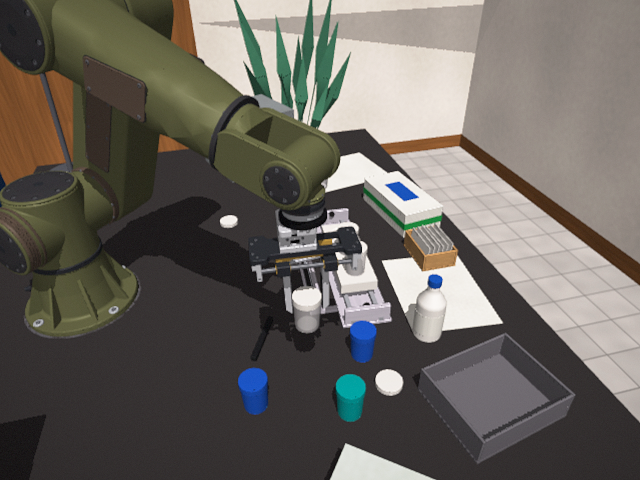

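The cup is upright in the jaws and its foot is clear of the desk. I'll travel above the fixed cups' tops to a hover over the seat.

```bash
python3 -m pendant '{"translation":[[0,-0.06,0.05],[0.03,-0.07,0.11],[0.281,-0.07,0.752],[0.281,-0.07,0.752],[0.281,-0.07,0.752],[0.281,-0.07,0.752],[0.281,-0.07,0.752],[0.281,-0.07,0.752]],"rot":[[0.003,-0.003,0.005],[0.003,-0.003,0.005],[0.003,-0.003,0.005],[0.003,-0.003,0.005],[0.003,-0.003,0.005],[0.003,-0.003,0.005],[0.003,-0.003,0.005],[0.003,-0.003,0.005]]}'; python3 -c "
from h import *
go((.6445,.020,.21,-.08))"
```

```text
time_s: 11.83
ee_pos: [0.601, -0.0615, 0.2129]
eef_rot: [-1.566, 0.01, -0.079]
force: [0.6, -1.2, -1.0]
grip_width: 0.0515
now 11.8333 [ 0.601  -0.0615  0.2129] [-1.566  0.01  -0.079] F [ 0.6 -1.2 -1. ] w 0.0515
(0.6445, 0.02, 0.21, -0.08) T [0.074, 0.006, 0.169] R [-0.003, 0.0, -0.007] rows 2.2
```

```bash
python3 -m pendant '{"translation":[[0.074,0.006,0.169],[0.074,0.006,0.169],[0.074,0.006,0.169],[0.074,0.006,0.169],[0.074,0.08,0.169],[0.074,0.11,0.169],[0.074,0.12,0.169],[0.074,0.12,0.169]],"rot":[[-0.003,0,-0.007],[-0.003,0,-0.007],[-0.003,0,-0.007],[-0.003,0,-0.007],[-0.003,0,-0.007],[-0.003,0,-0.007],[-0.003,0,-0.007],[-0.003,0,-0.007]]}'; python3 -c "
from h import *
go((.6445,.020,.13,-.08))
for n in ['wrist','side','top']: cv2.imwrite(f'pics/{n}8.png',camera(n)[:,:,::-1])
im=cv2.imread('pics/side8.png');cv2.imwrite('pics/side8c.png',cv2.resize(im[180:330,260:410],None,fx=4,fy=4,interpolation=cv2.INTER_CUBIC))
im=cv2.imread('pics/top8.png');cv2.imwrite('pics/top8c.png',cv2.resize(im[150:300,230:430],None,fx=4,fy=4,interpolation=cv2.INTER_CUBIC))"
```

```text
time_s: 12.5
ee_pos: [0.6431, 0.0191, 0.1511]
eef_rot: [-1.571, 0.003, -0.081]
force: [-0.3, -0.8, 0.5]
grip_width: 0.0515
now 12.5 [0.6431 0.0191 0.1511] [-1.571  0.003 -0.081] F [-0.3 -0.8  0.5] w 0.0515
(0.6445, 0.02, 0.13, -0.08) T [0.003, 0.042, 0.002] R [-0.0, -0.0, -0.002] rows 0.5
```

View pics/wrist8.png

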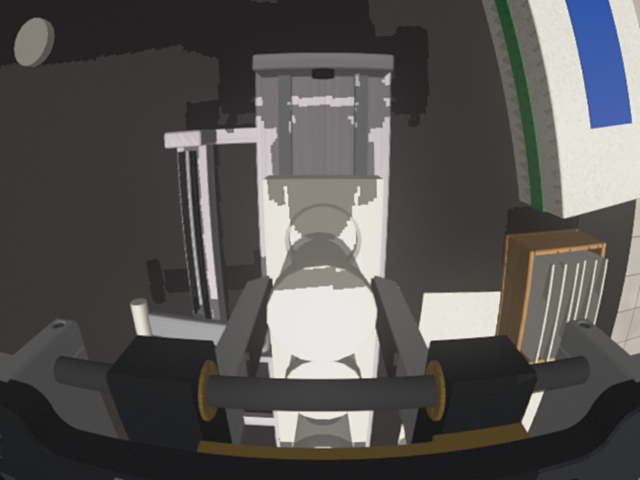

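View pics/side8c.png

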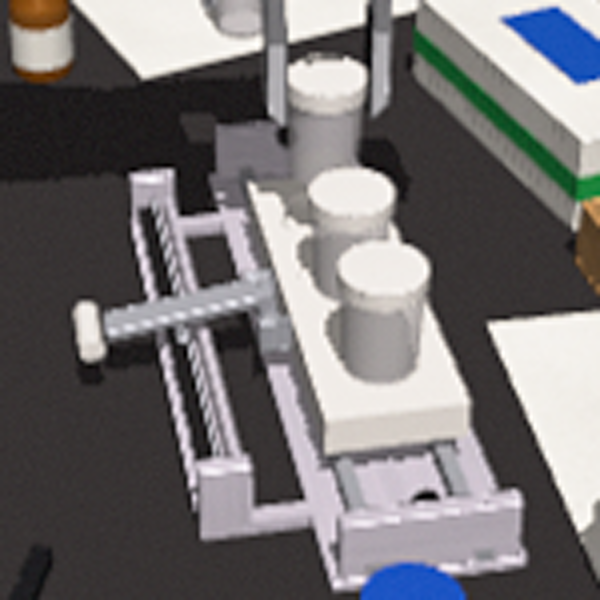

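View pics/top8c.png

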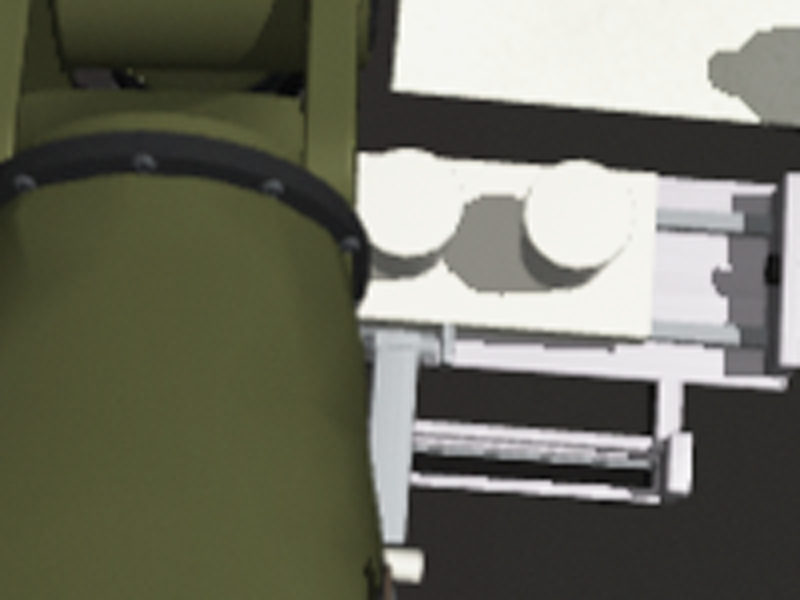

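The side view shows the held cup's lid at about (341,201) and the fixed lids at (348,231) and (356,247.5). The wrist view shows the seat ring at about (323,238) ahead of the cup. I'll compare the two.

```bash
python3 -c "
from h import *
f=lambda c:(260+c[0]/4,180+c[1]/4)
o=get_obs();print(np.round(o['ee_pos'],4))
A=plane('side',f((384,270)),.124);B=plane('side',f((352,204)),.124);C=plane('side',f((327,83)),.160)
print(np.round([A,B,C,2*B-A],4))
print('seat wrist',wplane((323,238),.055,o),'lid wrist',wplane((322,313),.160,o),wplane((322,313),o['ee_pos'][2]+.009,o))
"
```

```text
[0.6444 0.0195 0.1543]
[[ 0.633  -0.139   0.124 ]
 [ 0.6358 -0.0701  0.124 ]
 [ 0.6446  0.0116  0.16  ]
 [ 0.6387 -0.0012  0.124 ]]
seat wrist [0.64509453 0.02595742 0.055     ] lid wrist [0.64347332 0.02035211 0.16      ] [0.64359954 0.0221069  0.16332451]
```

```bash
python3 -c "
from h import *
go((.6445,.0215,.123,-.08))"
```

```text
now 12.65 [0.6444 0.0195 0.1543] [-1.57  -0.002 -0.08 ] F [-0.1 -0.3  0.1] w 0.0514
(0.6445, 0.0215, 0.123, -0.08) T [-0.0, 0.063, 0.004] R [-0.0, -0.0, 0.002] rows 0.8
```

```bash
python3 -m pendant '{"translation":[[0,0.02,0.004],[0,0.045,0.004],[0,0.06,0.004],[0,0.063,0.004],[0,0.063,0.004],[0,0.063,0.004]],"rot":[[0,0,0],[0,0,0],[0,0,0],[0,0,0],[0,0,0],[0,0,0]]}'; python3 -c "
from h import *
go((.6445,.0215,.11,-.08))
for n in ['wrist','side']: cv2.imwrite(f'pics/{n}9.png',camera(n)[:,:,::-1])
im=cv2.imread('pics/side9.png');cv2.imwrite('pics/side9c.png',cv2.resize(im[190:270,320:380],None,fx=7,fy=7,interpolation=cv2.INTER_CUBIC))
im=cv2.imread('pics/wrist9.png');cv2.imwrite('pics/wrist9c.png',cv2.resize(im[160:400,220:420],None,fx=2.5,fy=2.5,interpolation=cv2.INTER_CUBIC))"
```

```text
time_s: 13.15
ee_pos: [0.6447, 0.0216, 0.1228]
eef_rot: [-1.57, -0.002, -0.08]
force: [-0.9, 1.3, -0.0]
grip_width: 0.0518
now 13.15 [0.6447 0.0216 0.1228] [-1.57  -0.002 -0.08 ] F [-0.9  1.3 -0. ] w 0.0518
(0.6445, 0.0215, 0.11, -0.08) T [-0.0, 0.026, -0.0] R [-0.0, -0.0, 0.001] rows 0.3
```

View pics/wrist9c.png

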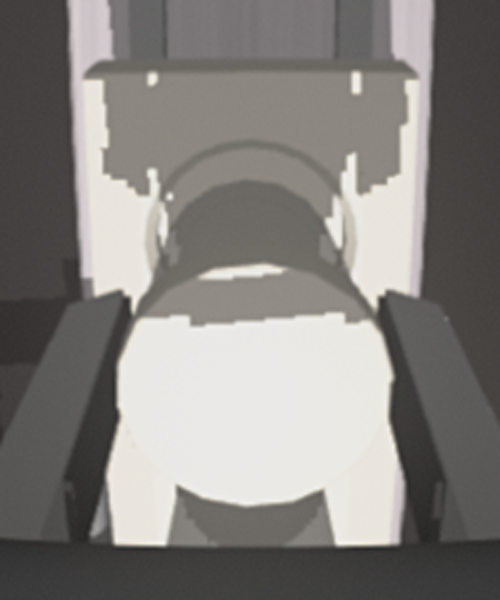

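View pics/side9c.png

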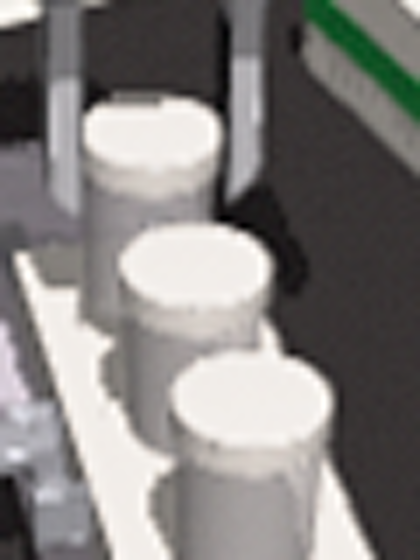

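```bash
python3 -c "
from h import *
g=lambda c:(220+c[0]/2.5,160+c[1]/2.5)
f=lambda c:(320+c[0]/7,190+c[1]/7)
o=get_obs();p=o['ee_pos'];print(np.round(p,4))
r=wplane(g((251,141)),.055,o);t=wplane(g((250,181)),p[2]-.061,o);print('rim far',r,'foot far',t)
for R in(.025,.027): print('seat-cup y',r[1]-R-(t[1]-.022))
print('rim width',wplane(g((147,228)),.055,o),wplane(g((356,228)),.055,o))
C=plane('side',f((152,138)),p[2]+.009);B=plane('side',f((196,268)),.124);A=plane('side',f((251,401)),.124)
print(np.round([A,B,C],4), B-A, C-B)
"
```

```text
[0.6449 0.0216 0.1233]
rim far [0.64559107 0.05132022 0.055     ] foot far [0.64465551 0.04291476 0.06225984]
seat-cup y 0.005405462383547666
seat-cup y 0.0034054623835476673
rim width [0.61678136 0.03047569 0.055     ] [0.67092517 0.02606119 0.055     ]
[[ 0.6329 -0.1382  0.124 ]
 [ 0.6393 -0.0589  0.124 ]
 [ 0.6458  0.0147  0.1323]] [0.00643655 0.07928122 0.        ] [0.00644308 0.07362055 0.00825984]
```

Both views put the seat about 3 mm further along +y than the cup. I'll shift 2.5 mm and lower by feel.

```bash
python3 -m pendant '{"translation":[[0,0,0.005],[0,0.002,0.005],[0,0.006,0.005],[0,0.01,0.005],[0,0.014,0.005],[0,0.016,0.005]],"rot":[[0,0,0],[0,0,0],[0,0,0],[0,0,0],[0,0,0],[0,0,0]]}'; python3 -c "
from h import *
o=get_obs();p=o['ee_pos'];print(np.round(p,4))
cv2.imwrite('pics/wrist10.png',cv2.resize(camera('wrist')[160:400,220:420],None,fx=2.5,fy=2.5,interpolation=cv2.INTER_CUBIC)[:,:,::-1])"
```

```text
time_s: 13.75
ee_pos: [0.6449, 0.024, 0.1148]
eef_rot: [-1.57, -0.003, -0.08]
force: [0.2, -0.6, -1.1]
grip_width: 0.0512
[0.6449 0.024  0.1148]
```

View pics/wrist10.png

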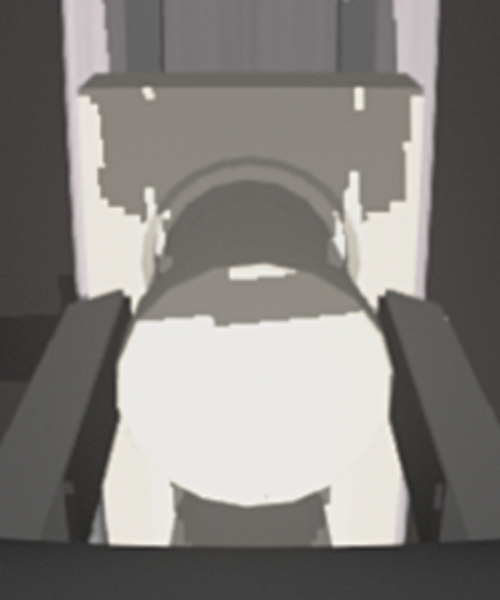

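```bash
python3 -c "
from h import *
g=lambda c:(220+c[0]/2.5,160+c[1]/2.5)
o=get_obs();p=o['ee_pos']
r=wplane(g((251,157)),.055,o);t=wplane(g((248,181)),p[2]-.061,o);print('rim far',r,'foot far',t, r[1]-.027-(t[1]-.022))
a=wplane(g((142,240)),.055,o);b=wplane(g((361,240)),.055,o);print(a,b,(a+b)/2)
a=wplane(g((160,240)),p[2]-.058,o);b=wplane(g((338,240)),p[2]-.058,o);print(a,b,(a+b)/2)
"
```

```text
rim far [0.64541068 0.05176801 0.055     ] foot far [0.64415241 0.04542136 0.05369766] 0.0013466543952374253
[0.61637072 0.03262891 0.055     ] [0.67123173 0.02816467 0.055     ] [0.64380122 0.03039679 0.055     ]
[0.62113656 0.03284793 0.05669766] [0.66531183 0.0292573  0.05669766] [0.64322419 0.03105262 0.05669766]
```

```bash
python3 -m pendant '{"translation":[[0.001,0.002,0.002],[0.001,0.005,0.002],[0.001,0.008,0.002],[0.001,0.01,0.002]],"rot":[[0,0,0],[0,0,0],[0,0,0],[0,0,0]]}'
```

```text
time_s: 14.13
ee_pos: [0.6455, 0.025, 0.1095]
eef_rot: [-1.57, -0.002, -0.08]
force: [-0.8, 0.9, -0.7]
grip_width: 0.0518
```

```bash
python3 -m pendant '{"translation":[[0,0.002,0],[0,0.003,0],[0,0.004,0]],"rot":[[0,0,0],[0,0,0],[0,0,0]]}'
```

```text
time_s: 14.38
ee_pos: [0.6455, 0.025, 0.1074]
eef_rot: [-1.57, -0.002, -0.08]
force: [0.1, 0.1, -0.9]
grip_width: 0.0514
```

```bash
python3 -m pendant '{"translation":[[0,0.002,0],[0,0.003,0]],"rot":[[0,0,0],[0,0,0]]}'
```

```text
time_s: 14.55
ee_pos: [0.6456, 0.0251, 0.107]
eef_rot: [-1.57, -0.003, -0.08]
force: [-5.8, 0.4, 13.0]
grip_width: 0.0515
```

Contact came at z 0.107, exactly the expected floor height (0.046 + 0.061). Next I'll let go.

```bash
python3 -m pendant '{"translation":[[0,-0.001,0],[0,-0.001,0],[0,-0.001,0],[0,-0.001,0],[0,-0.001,0],[0,-0.001,0],[0,-0.001,0]],"rot":[[0,0,0],[0,0,0],[0,0,0],[0,0,0],[0,0,0],[0,0,0],[0,0,0]]}' 0.85; python3 -c "
from h import *
for n in ['wrist','side']: cv2.imwrite(f'pics/{n}11.png',camera(n)[:,:,::-1])
im=cv2.imread('pics/side11.png');cv2.imwrite('pics/side11c.png',cv2.resize(im[180:330,260:410],None,fx=4,fy=4,interpolation=cv2.INTER_CUBIC))"
```

```text
time_s: 15.13
ee_pos: [0.6456, 0.0251, 0.1074]
eef_rot: [-1.57, -0.003, -0.08]
force: [-0.8, 0.2, -0.3]
grip_width: 0.0798
```

View pics/side11c.png

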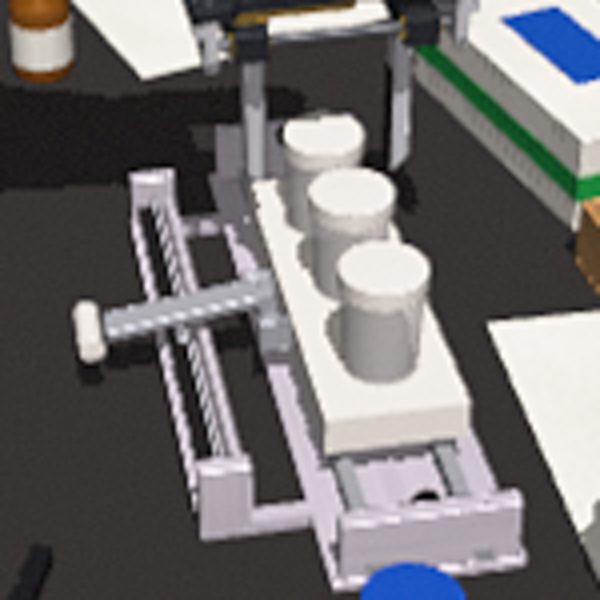

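View pics/wrist11.png

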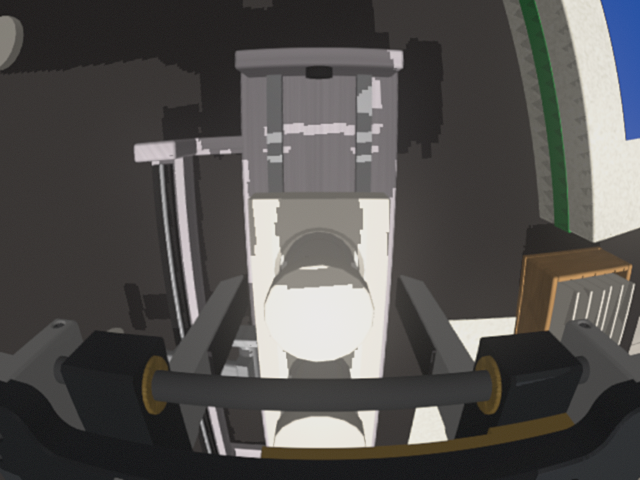

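The cup stands free in the seat, with its lid level with the two fixed ones, and the lever is still down. I'll retreat straight up and look from above.

```bash
python3 -m pendant '{"translation":[[0,-0.03,0],[0,-0.1,0],[0,-0.18,0],[-0.1,-0.2,-0.03],[-0.33,-0.2,-0.1],[-0.33,-0.2,-0.1],[-0.33,-0.2,-0.1],[-0.33,-0.2,-0.1]],"rot":[[0,0,0],[0,0,0],[0,0,0],[0,1,0],[0,1,0],[0,1,0],[0,1,0],[0,1,0]]}' 0.75; python3 -c "
from h import *
go((.476,-.0445,.15,-1.651))"
```

```text
time_s: 15.9
ee_pos: [0.472, -0.0122, 0.2067]
eef_rot: [-1.57, -0.001, -0.712]
force: [0.1, 0.3, -0.4]
grip_width: 0.0703
now 15.9 [ 0.472  -0.0122  0.2067] [-1.57e+00 -1.00e-03 -7.12e-01] F [ 0.1  0.3 -0.4] w 0.0703
(0.476, -0.0445, 0.15, -1.651) T [0.048, 0.113, -0.044] R [-0.001, 0.598, 0.0] rows 1.6
```

```bash
python3 -m pendant '{"translation":[[0.048,0.0,-0.044],[0.048,0.0,-0.044],[0.048,0.0,-0.044],[0.048,0.0,-0.044],[0.048,0.0,-0.044],[0.048,0.1,-0.044],[0.048,0.113,-0.044],[0.048,0.113,-0.044]],"rot":[[0,0.598,0],[0,0.598,0],[0,0.598,0],[0,0.598,0],[0,0.598,0],[0,0.598,0],[0,0.598,0],[0,0.598,0]]}'; python3 -c "
from h import *
go((.476,-.0445,.10,-1.651))
for n in ['wrist','side','top']: cv2.imwrite(f'pics/{n}12.png',camera(n)[:,:,::-1])
im=cv2.imread('pics/side12.png');cv2.imwrite('pics/side12c.png',cv2.resize(im[180:330,260:410],None,fx=4,fy=4,interpolation=cv2.INTER_CUBIC))
im=cv2.imread('pics/top12.png');cv2.imwrite('pics/top12c.png',cv2.resize(im[150:300,230:430],None,fx=4,fy=4,interpolation=cv2.INTER_CUBIC))"
```

```text
time_s: 16.57
ee_pos: [0.4742, -0.0443, 0.1468]
eef_rot: [-1.575, 0.001, -1.658]
force: [-0.1, 0.6, -1.1]
grip_width: 0.0706
now 16.5667 [ 0.4742 -0.0443  0.1468] [-1.575e+00  1.000e-03 -1.658e+00] F [-0.1  0.6 -1.1] w 0.0706
(0.476, -0.0445, 0.1, -1.651) T [0.0, 0.094, 0.004] R [0.003, -0.005, -0.001] rows 1.1
```

View pics/wrist12.png

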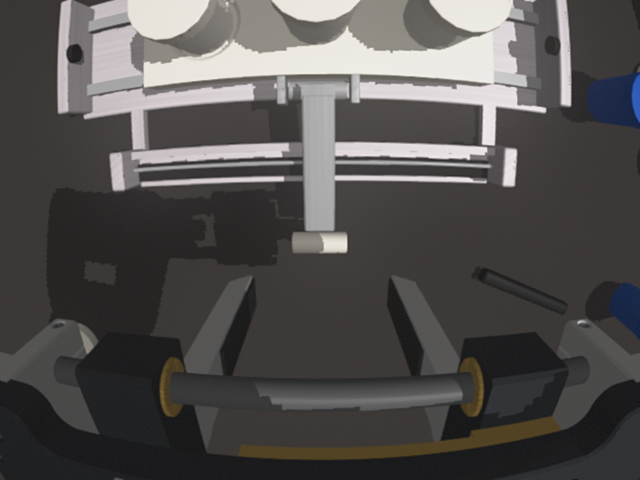

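View pics/top12c.png

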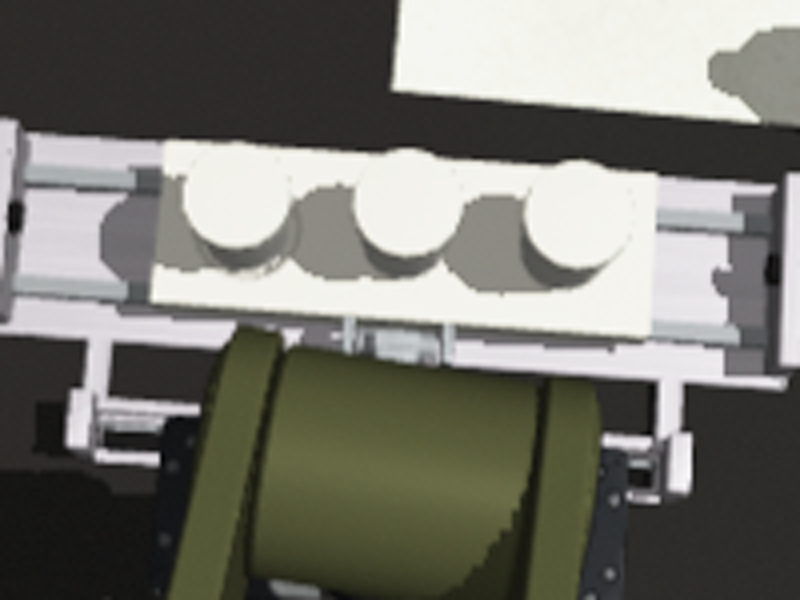

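View pics/side12c.png

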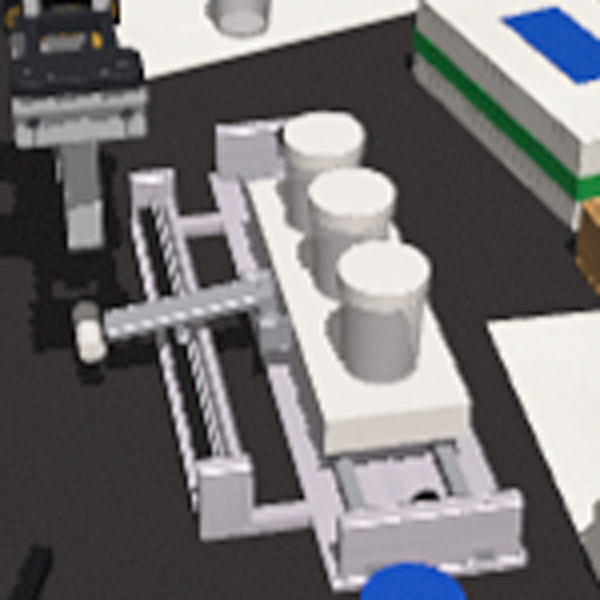

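```bash
python3 -c "
from h import *
for n,o,k in [('top',(230,150),4),('side',(260,180),4)]:
  for z in (.116,.124):
    print(n,z,(proj(n,(.6438,.0204,z))-o)*k)
f=lambda c:(230+c[0]/4,150+c[1]/4)
print(plane('top',f((237,197)),.116),plane('top',f((237,197)),.124))
B=plane('top',f((409,203)),.124);A=plane('top',f((578,215)),.124);print(A,B,B+[.0064,.0797,0])
o=get_obs();print(o['ee_pos'],o['eef_rot'])
for z in(.038,.04): print([np.round(wplane(p,z,o),4) for p in((292,242),(347,242),(320,242))])
"
```

```text
top 0.116 [241.60553086 194.50646767]
top 0.124 [240.47356002 189.98770481]
side 0.116 [320.96187789 136.92723716]
side 0.124 [321.09261819 126.11343585]
[0.64260075 0.02256761 0.116     ] [0.64042862 0.02200433 0.124     ]
[ 0.63074771 -0.13690762  0.124     ] [ 0.63701546 -0.05833101  0.124     ] [0.64341546 0.02136899 0.124     ]
[ 0.47598244 -0.04452749  0.15038037] [-1.56956035e+00  4.55090356e-04 -1.64885353e+00]
[array([ 0.4759, -0.0218,  0.038 ]), array([ 0.4726, -0.0639,  0.038 ]), array([ 0.4742, -0.0432,  0.038 ])]
[array([ 0.4765, -0.022 ,  0.04  ]), array([ 0.4732, -0.0638,  0.04  ]), array([ 0.4748, -0.0433,  0.04  ])]
```

The cup checks out: its lid centre lies within about 2 mm of the seat axis, at the height expected for home. The bar is at (0.475, -0.044, 0.039). I'll descend with open jaws astride its ends.

```bash
python3 -c "
from h import *
go((.475,-.044,.041,-1.651))"; python3 -m pendant '{"translation":[[-0.001,0.06,-0.002],[-0.001,0.12,-0.002],[-0.001,0.17,-0.002],[-0.001,0.2,-0.002],[-0.001,0.218,-0.002],[-0.001,0.218,-0.002]],"rot":[[0,0,0],[0,0,0],[0,0,0],[0,0,0],[0,0,0],[0,0,0]]}'; python3 -c "
from h import *
go((.475,-.044,.041,-1.651))
for n in ['wrist','side']: cv2.imwrite(f'pics/{n}13.png',camera(n)[:,:,::-1])
im=cv2.imread('pics/side13.png');cv2.imwrite('pics/side13c.png',cv2.resize(im[180:330,240:390],None,fx=4,fy=4,interpolation=cv2.INTER_CUBIC))"
```

```text
now 16.7167 [ 0.476  -0.0445  0.1504] [-1.57   0.    -1.649] F [-0.7 -0.4  0.5] w 0.0709
(0.475, -0.044, 0.041, -1.651) T [-0.001, 0.219, -0.002] R [-0.001, 0.001, -0.0] rows 2.6
time_s: 17.22
ee_pos: [0.4748, -0.0439, 0.0405]
eef_rot: [-1.571, 0.001, -1.647]
force: [-0.7, -0.0, -1.0]
grip_width: 0.0707
now 17.2167 [ 0.4748 -0.0439  0.0405] [-1.571e+00  1.000e-03 -1.647e+00] F [-0.7 -0.  -1. ] w 0.0707
(0.475, -0.044, 0.041, -1.651) T [0.0, -0.001, 0.0] R [0.0, 0.003, -0.0] rows 0.0
```

View pics/wrist13.png

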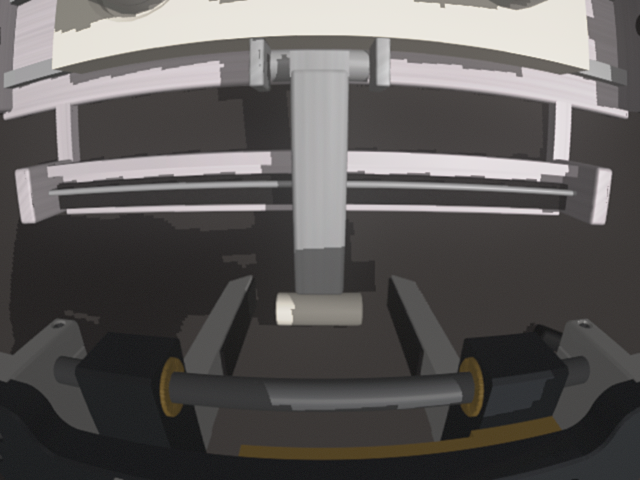

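View pics/side13c.png

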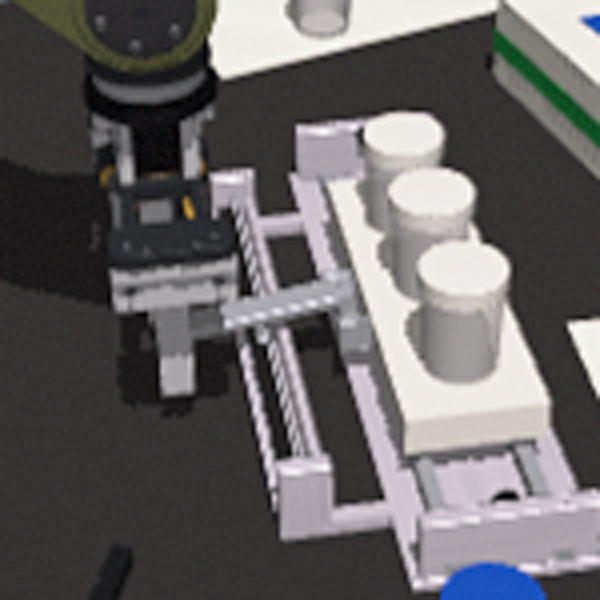

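The bar, at (319,309), sits centred between the open fingers. I'll close on its ends.

```bash
python3 -m pendant '{"translation":[[0,0,0],[0,0,0],[0,0,0],[0,0,0],[0,0,0],[0,0,0]],"rot":[[0,0,0],[0,0,0],[0,0,0],[0,0,0],[0,0,0],[0,0,0]]}' 0 30
```

```text
time_s: 17.82
ee_pos: [0.4758, -0.0441, 0.0425]
eef_rot: [-1.568, 0.0, -1.648]
force: [0.5, -1.8, 1.9]
grip_width: 0.0398
```

```bash
python3 -m pendant '{"translation":[[0,-0.003,0],[0,-0.006,0],[0,-0.01,0],[0,-0.014,0],[0,-0.018,0.001],[0,-0.022,0.001]],"rot":[[0,0,0],[0,0,0],[0,0,0],[0,0,0],[0,0,0],[0,0,0]]}';python3 -c "
from h import *
go((.475,-.044,.041,-1.651))
for n in ['wrist','side']: cv2.imwrite(f'pics/{n}14.png',camera(n)[:,:,::-1])
im=cv2.imread('pics/side14.png');cv2.imwrite('pics/side14c.png',cv2.resize(im[180:330,240:390],None,fx=4,fy=4,interpolation=cv2.INTER_CUBIC))"
```

```text
time_s: 18.32
ee_pos: [0.4764, -0.0442, 0.054]
eef_rot: [-1.568, 0.0, -1.648]
force: [-0.3, -0.6, 1.5]
grip_width: 0.0396
now 18.3167 [ 0.4764 -0.0442  0.054 ] [-1.568  0.    -1.648] F [-0.3 -0.6  1.5] w 0.0396
(0.475, -0.044, 0.041, -1.651) T [-0.0, 0.026, -0.003] R [-0.002, 0.002, -0.0] rows 0.3
```

View pics/wrist14.png

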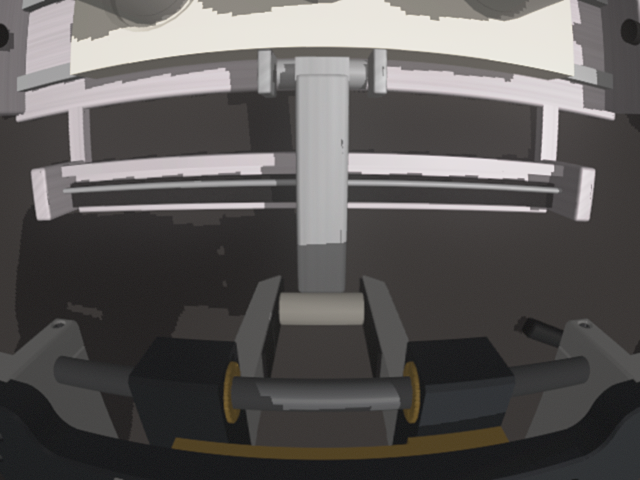

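The bar has come up with the jaws and its pixel position has not changed, so the catch is free. I'll follow the arc up to just short of the top.

```bash
python3 -m pendant '{"translation":[[0,-0.01,0.001],[0,-0.021,0.003],[0,-0.031,0.005],[0,-0.041,0.0075],[0,-0.051,0.011],[0,-0.061,0.014],[0,-0.07,0.018],[0,-0.076,0.021]],"rot":[[0,0,0],[0,0,0],[0,0,0],[0,0,0],[0,0,0],[0,0,0],[0,0,0],[0,0,0]]}'; python3 -m pendant '{"translation":[[0,0,0],[0,0,0]],"rot":[[0,0,0],[0,0,0]]}' 0.4; python3 -m pendant '{"translation":[[0,0,0],[0,0,0]],"rot":[[0,0,0],[0,0,0]]}' 0.75;python3 -c "
from h import *
for n in ['wrist','side']: cv2.imwrite(f'pics/{n}15.png',camera(n)[:,:,::-1])
im=cv2.imread('pics/side15.png');cv2.imwrite('pics/side15c.png',cv2.resize(im[180:330,240:390],None,fx=4,fy=4,interpolation=cv2.INTER_CUBIC))"
```

```text
time_s: 19.08
ee_pos: [0.4877, -0.045, 0.0931]
eef_rot: [-1.566, 0.0, -1.648]
force: [8.0, -0.9, -3.8]
grip_width: 0.0394
time_s: 19.25
ee_pos: [0.4879, -0.0451, 0.0934]
eef_rot: [-1.565, -0.0, -1.648]
force: [4.2, -0.9, -1.6]
grip_width: 0.0398
time_s: 19.42
ee_pos: [0.4874, -0.045, 0.0932]
eef_rot: [-1.567, 0.0, -1.647]
force: [0.7, 0.2, -0.1]
grip_width: 0.0496
```

View pics/wrist15.png

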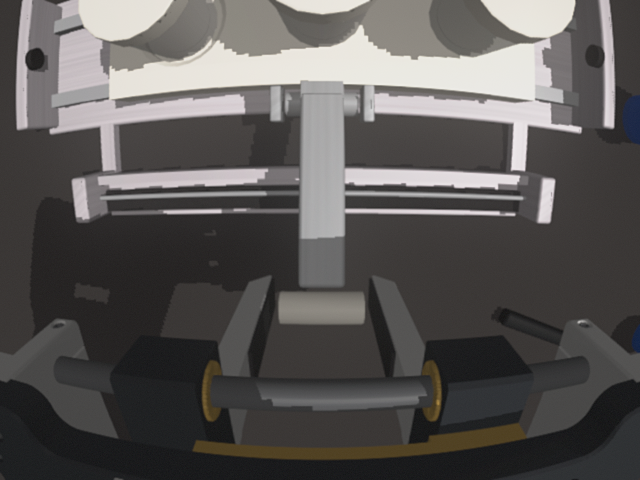

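View pics/side15c.png

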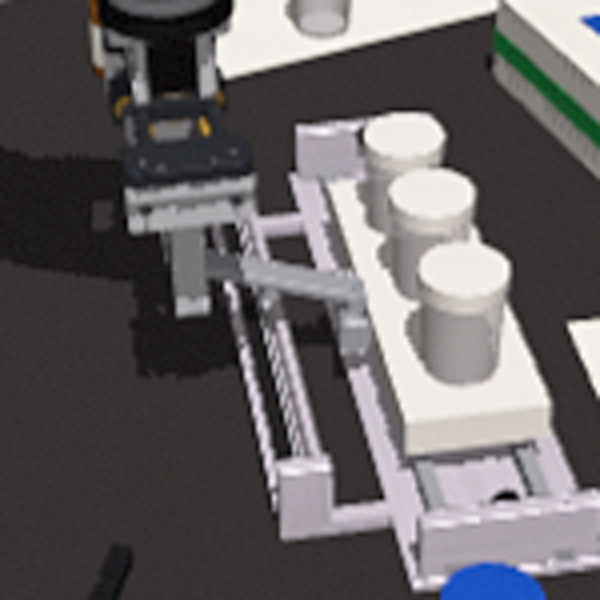

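```bash
python3 -m pendant '{"translation":[[0,0,0],[0,0,0],[0,0,0],[0,-0.04,0],[0,-0.1,0],[0,-0.17,0],[0,-0.2,-0.05],[0,-0.2,-0.12]],"rot":[[0,0,0],[0,0,0],[0,0,0],[0,0,0],[0,0,0],[0,0,0],[0,0,0],[0,0,0]]}';python3 -m pendant '{"translation":[[0,-0.05,-0.08],[0,-0.1,-0.16],[0,-0.1,-0.16],[0,-0.1,-0.16],[0,-0.1,-0.16]],"rot":[[0,0,0],[0,0,0],[0,0,0],[0,0,0],[0,0,0]]}';python3 -c "
from h import *
for n in ['wrist','side','top']: cv2.imwrite(f'pics/{n}16.png',camera(n)[:,:,::-1])
im=cv2.imread('pics/side16.png');cv2.imwrite('pics/side16c.png',cv2.resize(im[180:330,260:410],None,fx=4,fy=4,interpolation=cv2.INTER_CUBIC))
im=cv2.imread('pics/top16.png');cv2.imwrite('pics/top16c.png',cv2.resize(im[150:300,230:430],None,fx=4,fy=4,interpolation=cv2.INTER_CUBIC))"
```

```text
time_s: 20.18
ee_pos: [0.4287, -0.0406, 0.196]
eef_rot: [-1.561, -0.001, -1.647]
force: [-0.1, -0.2, 0.0]
grip_width: 0.0707
time_s: 20.6
ee_pos: [0.3488, -0.0345, 0.2454]
eef_rot: [-1.559, -0.001, -1.648]
force: [0.1, 0.7, -0.4]
grip_width: 0.0704
```

View pics/top16.png

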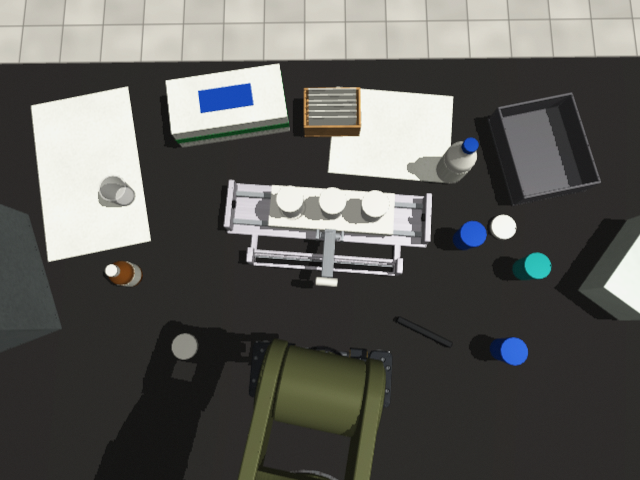

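View pics/side16c.png

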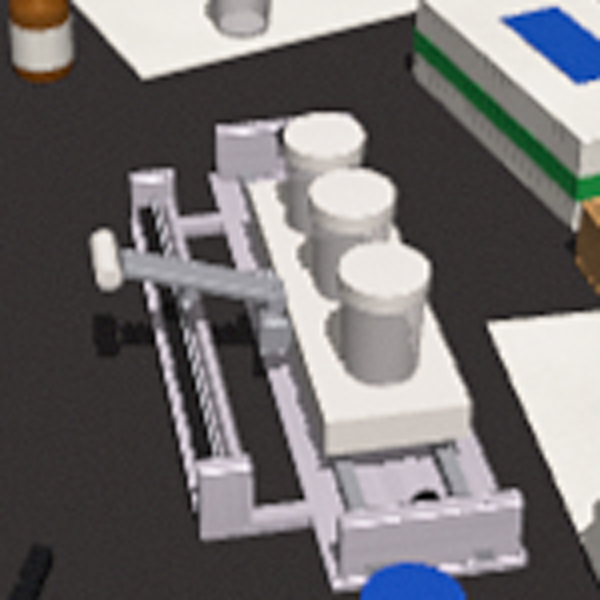

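View pics/top16c.png

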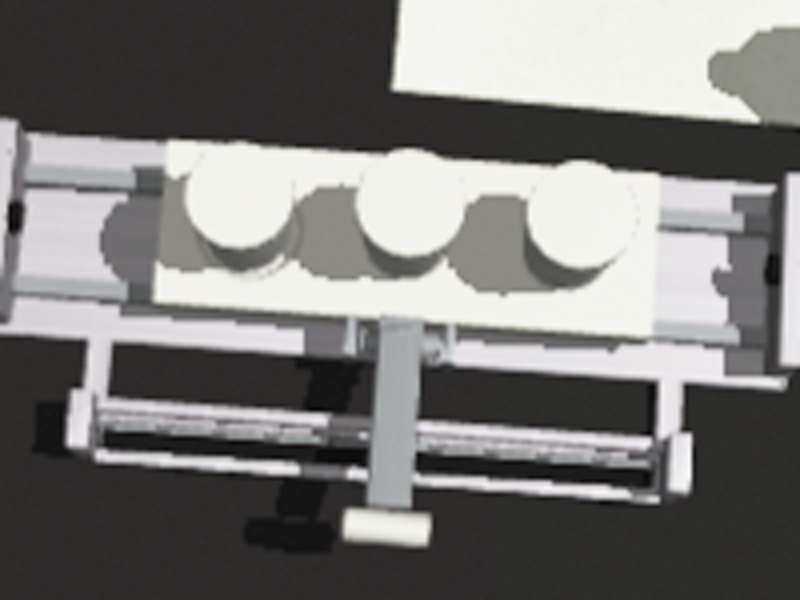

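View pics/wrist16.png

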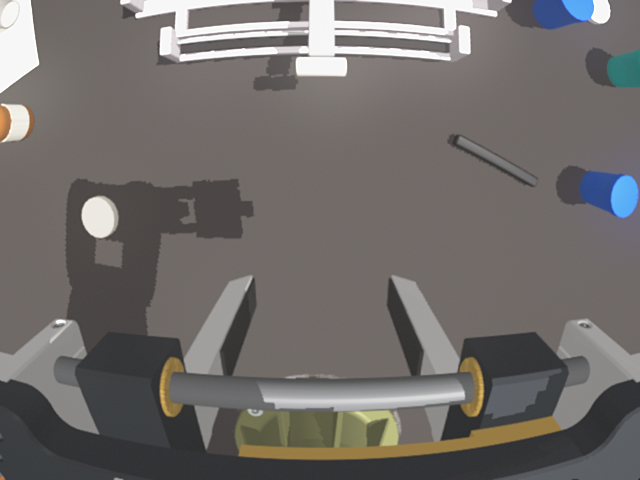

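The bar is back at (326.7,281.8) in the top view, against (326.1,281.7) at the start, so the lever is fully up. The three lids are in line, the carriage has shifted by less than 2 mm and the other things are where they were. I'll hand in.

```bash
python3 -c "
from station import *
print(hand_in())"
```

```text
the job is handed in; nothing more can be done
None
```

The lever was latched, the cup is home in the empty seat, and the lever is up again with the brake released. I handed the job in after about 21 s of robot time.

- **Lever down:** I pressed the bar with shut fingertips. The force passed a peak of about 12 N, fell, and then climbed to about 22 N at a firm stop, the highest reading. When I lifted the tips 27 mm clear, the lever stayed down, and it was still down in the pictures taken after the cup was in.
- **Cup:** I gripped it by the lid at 15 N and lowered it into the seat by feel. It touched at exactly the expected floor height, with about 13 N showing for a moment, and I then let go. Afterwards its lid was within about 2 mm of the seat axis, at the height expected for home.
- **Lever up:** I gripped the bar by its ends at 30 N, lifted it free of the catch and followed its arc up. I opened the jaws and backed off.
- **Last pictures:** The bar is within 1 pixel of where it started. The carriage has shifted by less than about 2 mm, the bystanders have not moved, and nothing touches the robot.
- **Disagreements:** Before placing, the cameras differed by 2 to 6 mm on the cup's position along the track. I took a value between them, moved about 1 mm more after a closer wrist view, and the cup went in cleanly.

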